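# Fit out the camera mount and counter-hold its hidden bolt

### The job

Get the microscope's camera mount ready for tightening: stand the camera housing with the green tag upright in the green nest on the mount, and the red-tagged one upright in the red reject nest. Then reach down into the narrow gap behind the mount's bracket, grip the brass bolt head hidden there, turn it until the sagging spanner on the nut in front is level, and hold it from turning: finish while still gripping the bolt head with the spanner level. Leave the Petri dish, the pink pot and the amber vial alone.

Things in the scene. Friction and masses are not known exactly. Their poses are not given: they have to be found in the camera images.
- green_center (a point): Centre (half-way up) of the camera housing with the green tag: an upright grey cylinder, 44 mm diameter, 60 mm tall, 0.1 to 0.2 kg, with a green disc on top and a green band near the top. Its z axis is its own axis. Starts loose, standing on the work surface.
- red_center (a point): Centre (half-way up) of the other camera housing, the same cylinder (44 mm diameter, 60 mm tall) with a red disc and band. Starts standing on the work surface.
- pass_nest (a point): Centre of the floor of the green nest, a round cup on the base of the camera mount: inner diameter 56 mm, outer 68 mm, its wall stands 10 mm above this floor; the floor is 16 mm above the work surface. A seated housing's centre is 30 mm above this point.
- reject_nest (a point): Centre of the floor of the red nest, a round cup on a grey 90 mm square foot, fixed: inner diameter 56 mm, outer 68 mm, wall 10 mm above this floor; the floor is 12 mm above the work surface.
- mount: Fixed camera mount; origin on the work surface straight below the bolt head; x towards the bracket's front, y along the gap, z up. Grey base x -82 to 58, y -177 to 67, 12 mm thick. Bracket plate x 23 to 33, top at 102 mm; white rear block x -45 to -23, top at 100 mm; both y -55 to 55. The 46 mm gap between them is open above and at both ends. Green nest centre at x 0, y -130.
- bolt_head (a point): Brass hexagon bolt head midway in the gap, seen only from above: 24 mm across flats, 22 mm long along x, 12 mm free at each end. Origin at its centre, 77 mm above the work surface. x is the bolt axis (the mount's x); y is normal to one pair of flats (14 mm wide), upright when the spanner is level. Nut and spanner turn with it.
- spanner (a joint): Angle of bolt, nut and spanner together about the bolt axis: 0 = spanner level and two flats of the bolt head upright; positive = spanner's free end lower. It turns easily; its weight (0.1 N m at most) sags it to the stop at +0.30 rad, where it starts and returns when let go. Other stop: -0.30.
- spanner_end (a point): Centre of the free end of the steel spanner that is fixed on the nut in front of the bracket: 155 mm from the bolt axis towards the mount's +y and 42 mm along its +x; the spanner is 8 mm thick, its handle 18 mm high, its ends round.
- dish: Clear Petri dish with a pale green bottom, 90 mm diameter, 14 mm tall, bystander; origin at the centre of its underside.
- pot: Closed pink pot, 52 mm diameter, 50 mm tall, bystander; origin at the centre of its underside.
- vial: Amber vial with a white cap, 34 mm diameter, 75 mm tall, bystander; origin at the centre of its underside.
Mind the look-alikes: they are no part of the job. What is shaped like the part that bears green_center but blue is not meant. Several things look just like the part that bears reject_nest: the one meant starts farthest to the robot's right.

How it is judged:
By the outcome, as a careful person would: the job done as asked, in the order asked, and still so for the second after the job is handed in, while the arm keeps its last pose, push and grip.
It also fails if it takes over 54 s, if anything falls off the work surface, if the arm or the gripper's body presses on something with over 40 N, if the wrist force passes 120 N, or if a joint passes its speed limit or range.

### The arm

A 6-joint arm with a two-finger parallel gripper is mounted at the origin on the work surface. World frame = base frame: x ahead of the robot, y to its left, z up, the work surface at z = 0. Lengths are in m, angles in rad, forces in N, time in s.
With the tool pointing down it reaches from about 0.35 to 0.975 m from the base axis. Payload 4.9 kg.
Tool frame: the origin (TCP) lies at the very end of the fingers, on their centre line; the grasp point (between the pads) lies robot.grip_point_offset behind it (robot.grip_point_offset is the distance from the TCP to the grasp point, in m); x points along the fingers, y is the direction in which the jaws open and shut, and the axes are right-handed (so a half turn about x gives the same grasp; the last joint's range is limited). The gripper opens to 85 mm and grips with 20 to 120 N. Pads are 22 mm wide; open, the fingers measure 114 mm over their backs; the gripper's body (76 mm by 85 mm) begins 54 mm behind the grasp point. The pads swing forward as they close: fully open they stand 13 mm farther back than shut.
Start: joints at [-1.22, 0.053, 1.613, -0, 1.476, -0.119], TCP at [0.283, -0.557, 0.198] pointing down, gripper open.
Joint ranges: [-3.01, 3.01], [-1.01, 2.22], [0.06, 2.58], [-1.02, 4.17], [0.09, 2.62], [-3.14, 3.14]. Speed limits (rad/s): [2.57, 2.57, 3.14, 3.14, 3.14, 3.14].

### API

Orientations are given as [roll, pitch, yaw] about the fixed x, y, z axes, in that order (R = Rz(yaw) Ry(pitch) Rx(roll)).
In Python, from plant import robot, camera, spot_in, cut_out, spot_point gives the robot as it stands.
- The arm moves only by the shell command python3 -m jog 'ROWS' [FORCE]. ROWS is JSON, a list of rows, each a list of 5 numbers: the closure in counts, from 0 (fully open) to 255 (shut), then the shift along the tool's x, y, z normalised to -1 to 1, where 1 is 0.25 m, then the turn about the tool's x normalised to -1 to 1, where 1 is 180 degrees. A call has 1 to 20 rows; each row is the pose to reach, as a shift and turn from the pose measured when the call began, along the tool's axes at that moment, turning the shorter way round; what a row does not reach only later rows make up. A row lasts 1/12 s, in which the tool goes at most 41.7 mm and 7.16 degrees, less where a joint would pass 70% of its speed; a pose out of reach is approached as far as the arm can. A call with a number of a shift or a turn outside -1 to 1 is refused whole. A call with a gripper value outside its range is refused whole. The fingers move at their own pace and stop on an object; FORCE is the grip in N (left out, the last holds). Time passes only in rows, so rows that repeat a pose let the fingers close. It gives the time, the measured TCP pose, the force and the opening at its end, in the units of the state.
- robot.get_obs(): the state, without advancing time (a new reading comes with each control period).
- camera(name): name is "scene" or "top" or "wrist"; returns a dict with "color" (384x512x3 uint8, red, green, blue), "mtx" (3x3 intrinsics, pixels), "position" and "orientation" of the camera in the world. Camera axes: x right, y down, z forward; pixel columns grow to the right and rows downward; lengths in m; the calibration is good to about 2 mm. A picture is of the moment at which its call begins. There is no depth.
- robot.close_job(): hands the job in, once; it reports no verdict.
Trained networks look in the newest picture that a camera, given by its name, has taken for a name from the list of things; names that differ only in an ending like _2 or _b are one class to them, and where a whole thing is asked for, a point or a joint stands for the part that bears it (a point fixed in the world has none). Each returns a list of dicts, best first, with "confidence" (0 to 1); they miss things now and then, are a little off and sometimes report something else, mostly with a low value. They report only what shows in the picture. A call takes as long as a camera call. They do not tell look-alikes from the thing itself.
- spot_in(camera, label): "at" ([x, y, z] in m, in world coordinates, good to about 4 mm: the middle of the surface that is visible of it).
- cut_out(camera, label): "mask" (384x512 bool, what is visible of it).
- spot_point(camera, label): "at" ([x, y, z] in m, in world coordinates, good to about 4 mm: a listed point, or the origin of a listed thing).
The state is a dict: "time": time; "joint_positions": joint angles; "joint_velocities": joint speeds; "effort": joint torques, N m; "eef_pos": TCP position; "orientation": TCP orientation; "contact_force": force on the tool from outside, world axes, zero at the start; "moment": the same for the moment, N m; "finger_gap": finger opening in m.
Only numpy, scipy, OpenCV 4.12 (cv2) and the standard library are available. Lean on these libraries where they do the work, as an engineer would, in place of code of your own. Each camera call takes 0.05 s, during which the arm holds its last target.

## Working session

There is one attempt and no reset: what is moved stays moved. The work goes in short steps, Python scripts to look and compute and a shell command to move; the robot and the scene stay as the last step left them, time stands still between calls to the robot, and variables do not carry over. Pictures are saved under pics/ and viewed, and the job is handed in when it is done.

```bash
ls; mkdir -p pics; python3 - <<'E'
from plant import robot,camera,spot_in,cut_out,spot_point
import cv2,numpy as np
o=robot.get_obs();print({k:np.round(v,3).tolist() for k,v in o.items()}, robot.grip_point_offset)
for c in ["scene","top","wrist"]:
    p=camera(c);cv2.imwrite(f"pics/{c}0.png",p["color"][:,:,::-1]);print(c,np.round(p["position"],3),np.round(p["orientation"],3),np.round(p["mtx"],1).tolist())
for c in ["scene","top"]:
    for l in ["green_center","red_center","pass_nest","reject_nest","mount","bolt_head","spanner_end","dish","pot","vial"]:
        try: r=spot_point(c,l)
        except Exception as e: print(c,l,e);continue
        print(c,l,[(np.round(d["at"],3).tolist(),round(d["confidence"],2)) for d in r])
print(robot.get_obs()["time"])
E
```

```text
pics
{'time': 0.0, 'joint_positions': [-1.22, 0.053, 1.614, -0.0, 1.476, -0.119], 'joint_velocities': [-0.0, 0.0, 0.0, -0.0, 0.001, -0.001], 'effort': [0.002, -39.368, -37.018, 0.0, 0.007, -0.0], 'eef_pos': [0.283, -0.557, 0.197], 'orientation': [-1.682, 1.569, 1.929], 'contact_force': [-0.279, 0.832, 0.026], 'moment': [-0.019, 0.021, 0.047], 'finger_gap': 0.085} 0.0187
scene [1.482 0.084 0.765] [-2.196e+00 -2.000e-03  1.652e+00] [[451.9, 0.0, 260.9], [0.0, 451.9, 190.8], [0.0, 0.0, 1.0]]
top [0.359 0.012 1.014] [-2.969  0.01  -1.597] [[356.0, 0.0, 253.7], [0.0, 356.0, 200.2], [0.0, 0.0, 1.0]]
wrist [ 0.341 -0.527  0.373] [ 2.878  0.003 -1.1  ] [[292.2, 0.0, 258.9], [0.0, 292.2, 195.2], [0.0, 0.0, 1.0]]
scene green_center [([0.59, -0.157, 0.032], 0.97), ([0.748, -0.132, 0.028], 0.93)]
scene red_center [([0.43, -0.156, 0.03], 0.6)]
scene pass_nest [([0.519, -0.045, 0.019], 0.69), ([0.432, -0.156, 0.03], 0.23)]
scene reject_nest [([0.251, -0.227, 0.014], 0.86), ([0.496, -0.33, 0.013], 0.58)]
scene mount [([0.503, 0.092, -0.001], 0.84), ([0.431, -0.159, 0.03], 0.22)]
scene bolt_head [([0.518, -0.044, 0.018], 0.39)]
scene spanner_end [([0.529, 0.235, 0.027], 0.97)]
scene dish [([0.351, 0.255, -0.001], 0.93)]
scene pot [([0.705, -0.005, -0.002], 0.62)]
scene vial [([0.74, -0.285, -0.001], 0.56)]
top green_center [([0.743, -0.13, 0.027], 0.86), ([0.585, -0.162, 0.026], 0.74)]
top red_center [([0.432, -0.157, 0.031], 0.59)]
top pass_nest [([0.518, -0.043, 0.02], 0.76), ([0.351, 0.257, 0.004], 0.48)]
top reject_nest [([0.495, -0.332, 0.009], 0.78), ([0.252, -0.231, 0.012], 0.68)]
top mount [([0.501, 0.09, 0.003], 0.75)]
top bolt_head [([0.501, 0.093, 0.076], 0.85), ([0.503, 0.086, 0.005], 0.54)]
top spanner_end [([0.527, 0.243, 0.033], 0.93)]
top dish [([0.353, 0.258, 0.003], 0.74)]
top pot [([0.704, -0.004, 0.0], 0.74)]
top vial [([0.739, -0.281, -0.0], 0.59), ([0.503, 0.09, 0.08], 0.21)]
1.15
```

View pics/scene0.png

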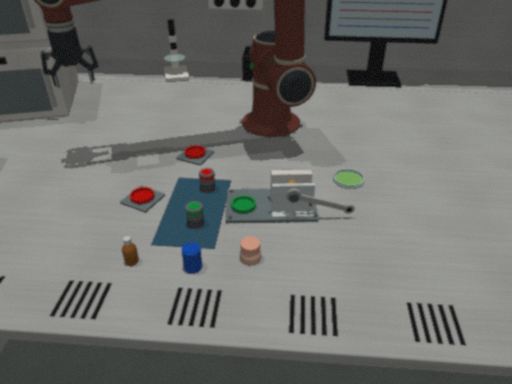

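View pics/top0.png

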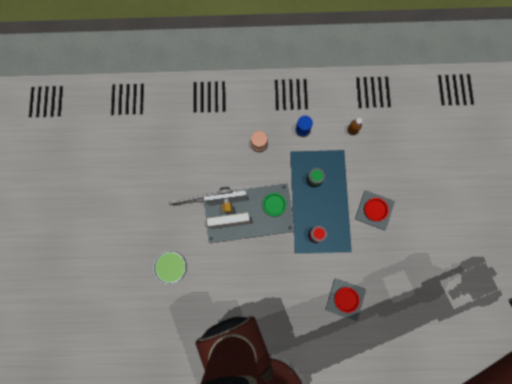

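View pics/wrist0.png

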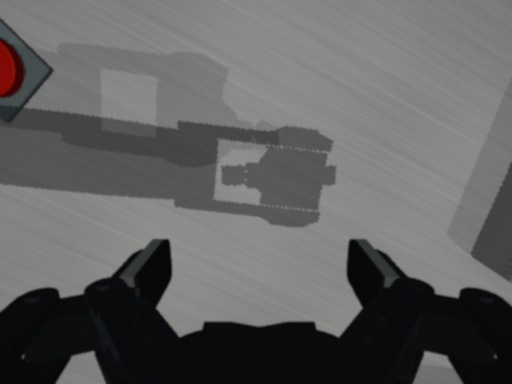

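The scene picture shows the green housing at (195,213), the red at (207,180), a blue look-alike at (192,258), and red nests at (142,196) and (195,152). The top view shows the bolt at (227,206) and the rightmost red nest at (376,210), which is world (0.496,-0.331). Next I'll write a planning helper.

```bash
cat > h.py <<'E'
from plant import robot,camera,spot_in,cut_out,spot_point
import cv2,numpy as np
from scipy.spatial.transform import Rotation as Ro
def Rt(o): 
    return Ro.from_euler('xyz',o["orientation"]).as_matrix()
def st():
    o=robot.get_obs();R=Rt(o)
    print("t",round(float(o["time"]),2),"tcp",np.round(o["eef_pos"],4),"jaw(y) yaw deg",round(np.degrees(np.arctan2(R[1,1],R[0,1])),1),"toolx",np.round(R[:,0],3),"gap",round(float(o["finger_gap"]),4),"F",np.round(o["contact_force"],1),"M",np.round(o["moment"],2),"q",np.round(o["joint_positions"],2))
def plan(p,jaw=None):
    "rows numbers for TCP target p and jaw axis yaw (deg, mod 180)"
    o=robot.get_obs();R=Rt(o);d=R.T@(np.array(p)-o["eef_pos"])/0.25
    cur=np.degrees(np.arctan2(R[1,1],R[0,1]));t=0
    if jaw is not None:
        t=(jaw-cur+90)%180-90  # world-z turn; tool x is down -> negative
        t=-t/180
    print("target",np.round(p,4),"rows: shift",np.round(d,3),"turn",round(t,4),"minrows",round(max(np.linalg.norm(d)*.25/.0417,abs(t)*180/7.16),1))
def snap(c,n):
    p=camera(c);cv2.imwrite(f"pics/{n}.png",p["color"][:,:,::-1]);return p
def find(c,l):
    for d in spot_point(c,l): print(c,l,np.round(d["at"],4),round(d["confidence"],2))
def pose(p):
    return np.array(p["position"]),Ro.from_euler('xyz',p["orientation"]).as_matrix()
def ray(p,uv,z):
    c,R=pose(p);r=R@np.linalg.inv(p["mtx"])@np.array([*uv,1.]);return c+r*(z-c[2])/r[2]
def proj(p,X):
    c,R=pose(p);v=p["mtx"]@(R.T@(np.array(X)-c));return v[:2]/v[2]
E
python3 - <<'E'
from h import *
st();print(np.round(Rt(robot.get_obs()),3))
plan([0.50,-0.20,0.2],90)
plan([0.50,-0.20,0.2],7)
E
```

```text
t 1.15 tcp [ 0.283  -0.5573  0.1984] jaw(y) yaw deg -63.1 toolx [ 0. -0. -1.] gap 0.0853 F [0.2 0.1 0.5] M [ 0.06 -0.05 -0.02] q [-1.22  0.05  1.61  0.    1.48 -0.12]
[[ 0.     0.453 -0.892]
 [-0.    -0.892 -0.453]
 [-1.     0.     0.   ]]
target [ 0.5 -0.2  0.2] rows: shift [-0.006 -0.881 -1.421] turn 0.1495 minrows 10.0
target [ 0.5 -0.2  0.2] rows: shift [-0.006 -0.881 -1.421] turn -0.3893 minrows 10.0
```

```bash
python3 -m jog '[[0,0,-0.6,-1,0.11],[0,0,-0.6,-1,0.11],[0,0,-0.6,-1,0.11],[0,0,-0.6,-1,0.11],[0,0,-0.6,-1,0.11],[0,0,-0.6,-1,0.11],[0,0,-0.6,-1,0.11],[0,0,-0.6,-1,0.11],[0,0,-0.6,-1,0.11]]' 40; python3 - <<'E'
from h import *
st();snap("wrist","w1")
plan([0.588,-0.16,0.2],-83)
for l in ["green_center","red_center","pass_nest","reject_nest"]: find("wrist",l)
E
```

```text
time: 1.9
eef_pos: [0.4389, -0.3087, 0.1986]
orientation: [1.706, 1.57, -1.307]
contact_force: [0.7, 0.1, -0.0]
finger_gap: 0.0854
t 1.9 tcp [ 0.4389 -0.3087  0.1986] jaw(y) yaw deg -82.6 toolx [ 0.    -0.001 -1.   ] gap 0.0854 F [ 0.7  0.1 -0. ] M [-0.04 -0.03  0.01] q [-0.75 -0.16  1.82 -0.    1.48  0.69]
target [ 0.588 -0.16   0.2  ] rows: shift [-0.006 -0.52  -0.67 ] turn 0.0012 minrows 5.1
wrist green_center [ 0.5883 -0.16    0.0317] 0.75
wrist green_center [ 0.5159 -0.0426  0.0177] 0.61
wrist red_center [ 0.4309 -0.1581  0.0272] 0.94
wrist pass_nest [ 0.5183 -0.0389  0.0173] 0.78
wrist reject_nest [ 0.2548 -0.2286  0.0128] 0.94
wrist reject_nest [ 0.5014 -0.3324  0.0114] 0.69
```

View pics/w1.png

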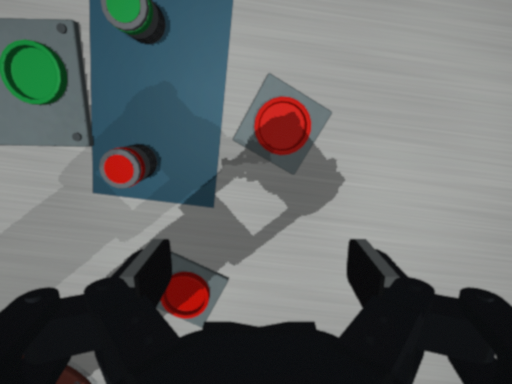

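The wrist picture shows the target red nest at (283,125), the green nest at (32,72), the red housing at (119,167) and the green housing at (127,8). Next I'll refine their positions by colour fitting.

```bash
cat >> h.py <<'E'
def blob(p,uv,z,col,w=45):
    im=p["color"].astype(int);r,g,b=im[...,0],im[...,1],im[...,2]
    m=(r>1.8*np.maximum(g,b))&(r>60) if col=='r' else (g>1.5*np.maximum(r,b))&(g>50)
    n,lab,s,c=cv2.connectedComponentsWithStats(m.astype(np.uint8))
    best=None
    for i in range(1,n):
        if s[i,4]>60 and np.hypot(*(c[i]-uv))<w and (best is None or s[i,4]>s[best,4]): best=i
    cn=max(cv2.findContours((lab==best).astype(np.uint8),0,1)[0],key=len)
    W=np.array([ray(p,q,z)[:2] for q in cv2.convexHull(cn).reshape(-1,2)],np.float32)
    (c,r)=cv2.minEnclosingCircle(W)
    A=np.c_[2*W,np.ones(len(W))];s_=np.linalg.lstsq(A,(W**2).sum(1),rcond=None)[0]
    print(col,uv,"encl",np.round(c,4),"r",round(r,4),"fit",np.round(s_[:2],4),"r",round(float(np.sqrt(s_[2]+s_[0]**2+s_[1]**2)),4))
E
python3 - <<'E'
from h import *
p=camera("wrist")
print(np.round(p["position"],4))
blob(p,(283,125),.022,'r');blob(p,(32,72),.026,'g');blob(p,(119,167),.06,'r',20)
p=camera("top")
blob(p,(376,210),.022,'r');blob(p,(274,205),.026,'g');blob(p,(318,234),.06,'r',20);blob(p,(316,177),.06,'g',20)
E
```

```text
[ 0.5021 -0.303   0.3736]
r (283, 125) encl [ 0.4962 -0.3283] r 0.0337 fit [ 0.4962 -0.3283] r 0.0334
g (32, 72) encl [ 0.517  -0.0455] r 0.0366 fit [ 0.5172 -0.0458] r 0.035
r (119, 167) encl [ 0.4293 -0.1553] r 0.0163 fit [ 0.4293 -0.1553] r 0.0161
r (376, 210) encl [ 0.4966 -0.3263] r 0.0351 fit [ 0.497  -0.3259] r 0.0343
g (274, 205) encl [ 0.5191 -0.04  ] r 0.0331 fit [ 0.5189 -0.0399] r 0.0328
r (318, 234) encl [ 0.4317 -0.1547] r 0.0163 fit [ 0.4313 -0.1548] r 0.0156
g (316, 177) encl [ 0.5908 -0.158 ] r 0.0153 fit [ 0.5912 -0.158 ] r 0.0149
```

```bash
python3 -m jog '[[0,0,-0.52,-0.55,0],[0,0,-0.52,-0.55,0],[0,0,-0.52,-0.55,0],[0,0,-0.52,-0.55,0],[0,0,-0.52,-0.55,0],[0,0,-0.52,-0.55,0]]'; python3 - <<'E'
from h import *
st();p=snap("wrist","w2")
for l in ["green_center","red_center","pass_nest","bolt_head","mount"]: find("wrist",l)
E
```

```text
time: 2.75
eef_pos: [0.5598, -0.1631, 0.1981]
orientation: [-1.889, 1.569, 1.378]
contact_force: [-0.8, -0.4, 1.0]
finger_gap: 0.0855
t 2.75 tcp [ 0.5598 -0.1631  0.1981] jaw(y) yaw deg -82.8 toolx [ 0.     0.001 -1.   ] gap 0.0855 F [-0.8 -0.4  1. ] M [ 0.02 -0.   -0.01] q [-0.41 -0.05  1.71  0.    1.48  1.03]
wrist green_center [ 0.5889 -0.1602  0.0302] 0.76
wrist red_center [ 0.4342 -0.1579  0.0285] 0.87
wrist pass_nest [ 0.5156 -0.0426  0.0201] 0.62
wrist bolt_head [0.5059 0.0861 0.0811] 0.96
wrist mount [0.5001 0.0833 0.004 ] 0.91
```

View pics/w2.png

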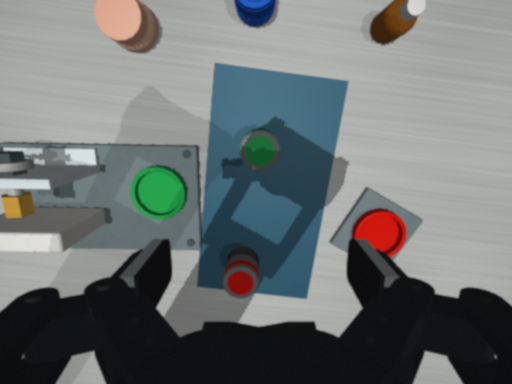

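The wrist picture shows the green housing disc at (261,150), the green nest at (159,192), the brass bolt at (17,205), and the base edges nearly parallel to the image rows.

```bash
python3 - <<'E'
from h import *
p=camera("wrist")
blob(p,(380,232),.022,'r');blob(p,(159,192),.026,'g');blob(p,(240,283),.06,'r',20);blob(p,(261,150),.06,'g',20)
# base edges at z=.012: upper edge (+x side) & right edge
g=cv2.cvtColor(p["color"],cv2.COLOR_RGB2GRAY).astype(int)
for x in (100,130,160,185):
    col=g[125:160,x];i=np.argmax(np.abs(np.diff(cv2.GaussianBlur(col.astype(np.float32).reshape(-1,1),(1,5),0).ravel())));print(x,125+i,np.round(ray(p,(x,125.5+i),.012),4))
for x in (120,140,155,185):
    col=g[235:262,x];i=np.argmax(np.abs(np.diff(cv2.GaussianBlur(col.astype(np.float32).reshape(-1,1),(1,5),0).ravel())));print(x,235+i,np.round(ray(p,(x,235.5+i),.012),4))
cv2.imwrite("pics/w2c.png",cv2.resize(p["color"][120:270,0:220,::-1],None,fx=3.6,fy=3.6,interpolation=cv2.INTER_CUBIC))
plan([0.589,-0.159,0.2],-82.8)
E
```

```text
r (380, 232) encl [ 0.498  -0.3261] r 0.0361 fit [ 0.4975 -0.3261] r 0.0349
g (159, 192) encl [ 0.5192 -0.0428] r 0.0349 fit [ 0.5192 -0.0424] r 0.0339
r (240, 283) encl [ 0.4291 -0.1556] r 0.0164 fit [ 0.4291 -0.1557] r 0.0161
g (261, 150) encl [ 0.5893 -0.1589] r 0.0158 fit [ 0.5892 -0.1589] r 0.0155
100 141 [0.5691 0.0305 0.012 ]
130 141 [ 0.5735 -0.0059  0.012 ]
160 141 [ 0.5779 -0.0423  0.012 ]
185 141 [ 0.5816 -0.0726  0.012 ]
120 247 [0.43   0.0066 0.012 ]
140 249 [ 0.4303 -0.0201  0.012 ]
155 249 [ 0.4328 -0.0402  0.012 ]
185 247 [ 0.4406 -0.0803  0.012 ]
target [ 0.589 -0.159  0.2  ] rows: shift [-0.007 -0.016 -0.13 ] turn -0.0018 minrows 0.8
```

View pics/w2c.png

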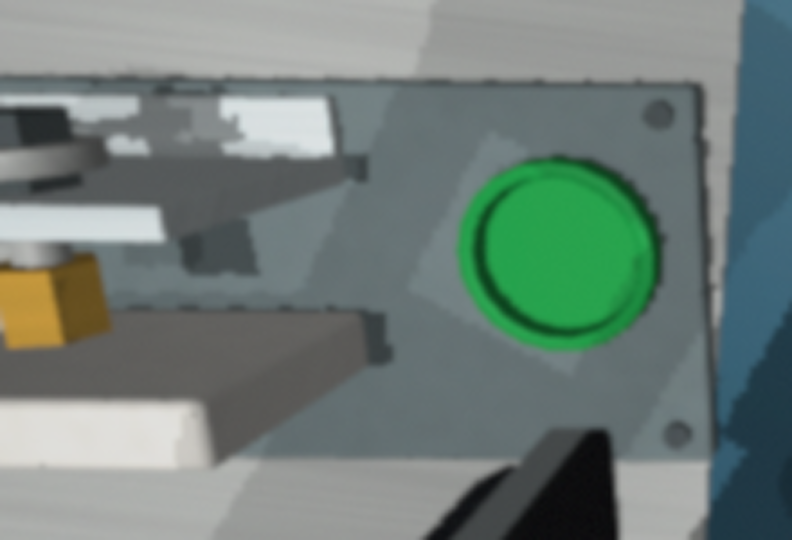

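```bash
python3 -m jog '[[0,0,-0.016,-0.116,0],[0,0,-0.016,-0.116,0],[0,0.3,-0.016,-0.116,0],[0,0.5,-0.016,-0.116,0],[0,0.5,-0.016,-0.116,0]]'; python3 - <<'E'
from h import *
st();plan([0.589,-0.159,0.024],-83)
E
```

```text
time: 3.52
eef_pos: [0.5861, -0.1606, 0.0734]
orientation: [2.523, 1.568, -0.5]
contact_force: [1.1, -0.1, 0.0]
finger_gap: 0.0855
t 3.52 tcp [ 0.5861 -0.1606  0.0734] jaw(y) yaw deg -83.2 toolx [ 0.003 -0.002 -1.   ] gap 0.0855 F [ 1.1 -0.1  0. ] M [ 0.05 -0.04 -0.07] q [-0.39  0.12  1.76 -0.    1.26  1.06]
target [ 0.589 -0.159  0.024] rows: shift [ 0.198 -0.005 -0.012] turn -0.001 minrows 1.2
```

```bash
python3 -m jog '[[0,0.1,-0.005,-0.012,0],[0,0.198,-0.005,-0.012,0],[0,0.198,-0.005,-0.012,0],[130,0.198,-0.005,-0.012,0],[255,0.198,-0.005,-0.012,0],[255,0.198,-0.005,-0.012,0],[255,0.198,-0.005,-0.012,0],[255,0.198,-0.005,-0.012,0],[255,0.198,-0.005,-0.012,0],[255,0.198,-0.005,-0.012,0],[255,0.198,-0.005,-0.012,0],[255,0.198,-0.005,-0.012,0]]' 40; python3 - <<'E'
from h import *
st()
E
```

```text
time: 4.52
eef_pos: [0.596, -0.1584, 0.0343]
orientation: [2.955, 1.554, -0.067]
contact_force: [-3.7, 10.9, 29.7]
finger_gap: -0.0
t 4.52 tcp [ 0.596  -0.1584  0.0343] jaw(y) yaw deg -83.2 toolx [ 0.017 -0.001 -1.   ] gap -0.0 F [-3.7 10.9 29.7] M [1.91 0.74 0.  ] q [-0.38  0.17  1.77  0.01  1.18  1.07]
```

```bash
python3 - <<'E'
from h import *
snap("scene","s3");snap("wrist","w3")
E
```

```text
(no output)
```

View pics/s3.png

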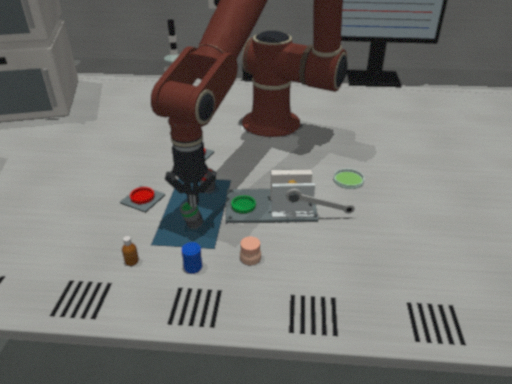

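View pics/w3.png

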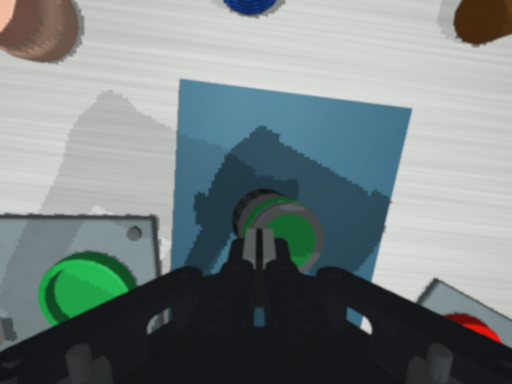

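The gripper shut empty. The housing seems displaced or leaning near (290,235) in the wrist view, so I'll raise, open slowly and look.

```bash
python3 -m jog '[[255,-0.05,0,0,0],[255,-0.15,0,0,0],[255,-0.3,0,0,0],[255,-0.45,0,0,0],[255,-0.6,0,0,0],[255,-0.6,0,0,0]]'; python3 - <<'E'
from h import *
st();snap("scene","s4");p=snap("wrist","w4")
find("wrist","green_center");find("scene","green_center")
s=cv2.imread("pics/s4.png")[150:290,100:300];cv2.imwrite("pics/s4c.png",cv2.resize(s,None,fx=3.8,fy=3.8,interpolation=2))
E
```

```text
time: 5.12
eef_pos: [0.5986, -0.1602, 0.1965]
orientation: [2.785, 1.536, -0.237]
contact_force: [1.1, -0.4, 1.8]
finger_gap: 0.0004
t 5.12 tcp [ 0.5986 -0.1602  0.1965] jaw(y) yaw deg -83.2 toolx [ 0.033 -0.008 -0.999] gap 0.0004 F [ 1.1 -0.4  1.8] M [-0.01  0.01 -0.01] q [-0.38  0.02  1.65  0.01  1.44  1.07]
wrist green_center [ 0.7371 -0.1396  0.0321] 0.95
wrist green_center [ 0.5912 -0.1626  0.0292] 0.84
scene green_center [ 0.7478 -0.1351  0.0291] 0.97
scene green_center [ 0.5926 -0.1594  0.0324] 0.82
```

View pics/s4c.png

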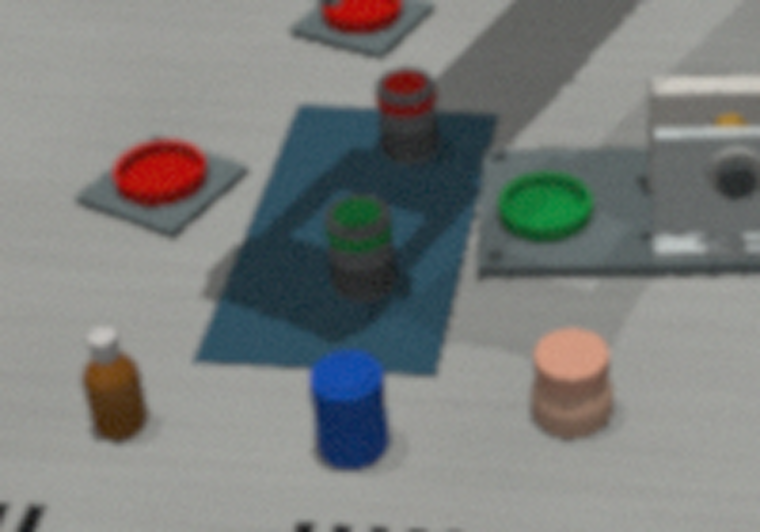

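View pics/w4.png

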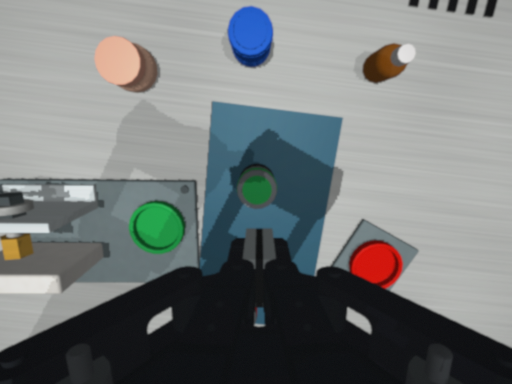

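```bash
python3 - <<'E'
from h import *
p=camera("wrist");o=robot.get_obs();R=Rt(o);print(o["eef_pos"],proj(p,o["eef_pos"]),proj(p,o["eef_pos"]-.0187*R[:,0]))
blob(p,(258,188),.06,'g',25)
c,Rc=pose(p);print("cam in tool",R.T@(c-o["eef_pos"]))
p=camera("top");blob(p,(316,177),.06,'g',25)
E
python3 - <<'E'
from h import *
im=cv2.imread("pics/w3.png")[130:330,130:400];cv2.imwrite("pics/w3c.png",cv2.resize(im,None,fx=2.9,fy=2.9,interpolation=2))
E
```

```text
[ 0.59260256 -0.15796712  0.1828077 ] [259.44373189 222.60100563] [259.52420032 233.89071866]
g (258, 188) encl [ 0.5893 -0.1588] r 0.0158 fit [ 0.5893 -0.1589] r 0.0156
cam in tool [-0.17647845 -0.0005297  -0.06559722]Traceback (most recent call last):
  File "<stdin>", line 5, in <module>
  File "h.py", line 34, in blob
    cn=max(cv2.findContours((lab==best).astype(np.uint8),0,1)[0],key=len)
ValueError: max() iterable argument is empty
```

View pics/w3c.png

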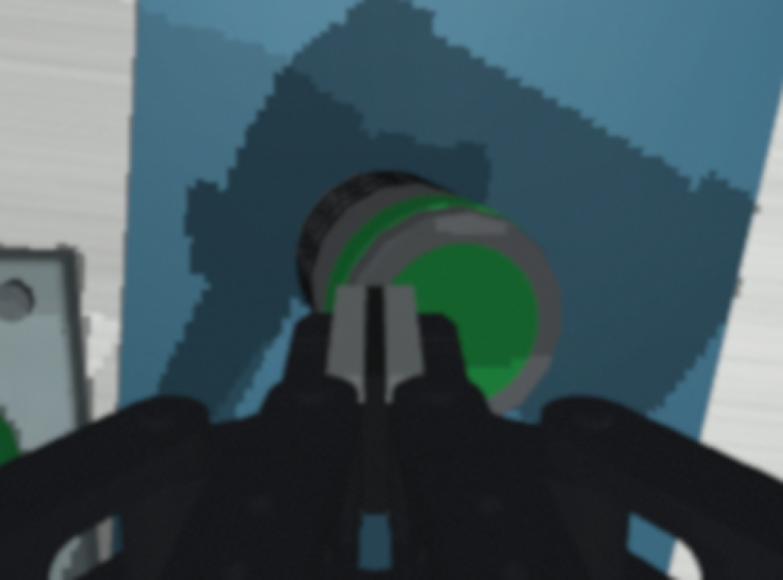

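```bash
python3 -m jog '[[0,0,0,0,0],[0,0,0,0,0],[0,0,0,0,0],[0,0,0,0,0],[0,0,0,0,0],[0,0,0,0,0]]'; python3 - <<'E'
from h import *
st();p=snap("wrist","w5");blob(p,(258,188),.06,'g',45);st()
plan([0.590,-0.159,0.022],-83)
E
```

```text
time: 5.92
eef_pos: [0.5925, -0.1579, 0.1822]
orientation: [3.024, 1.557, 0.001]
contact_force: [0.5, -0.0, -0.3]
finger_gap: 0.0721
t 5.92 tcp [ 0.5925 -0.1579  0.1822] jaw(y) yaw deg -83.2 toolx [ 0.013  0.    -1.   ] gap 0.0721 F [ 0.5 -0.  -0.3] M [-0.02  0.02  0.  ] q [-0.38  0.03  1.67  0.01  1.44  1.07]
g (258, 188) encl [ 0.5894 -0.1589] r 0.0159 fit [ 0.5893 -0.1589] r 0.0156
t 5.97 tcp [ 0.5925 -0.158   0.1823] jaw(y) yaw deg -83.2 toolx [ 0.014 -0.    -1.   ] gap 0.0787 F [ 0.2  0.8 -0.5] M [ 0.03 -0.   -0.04] q [-0.38  0.03  1.67  0.01  1.44  1.07]
target [ 0.59  -0.159  0.022] rows: shift [0.641 0.002 0.019] turn -0.0009 minrows 3.8
```

```bash
python3 -m jog '[[0,0.15,0.002,0.019,0],[0,0.3,0.002,0.019,0],[0,0.45,0.002,0.019,0],[0,0.55,0.002,0.019,0],[0,0.641,0.002,0.019,0],[0,0.641,0.002,0.019,0],[0,0.641,0.002,0.019,0],[0,0.641,0.002,0.019,0]]'; python3 - <<'E'
from h import *
st();p=snap("wrist","w6")
E
```

```text
time: 6.63
eef_pos: [0.5913, -0.1595, 0.0239]
orientation: [2.958, 1.555, -0.064]
contact_force: [1.4, 0.4, 0.6]
finger_gap: 0.0854
t 6.63 tcp [ 0.5913 -0.1595  0.0239] jaw(y) yaw deg -83.2 toolx [ 0.016 -0.001 -1.   ] gap 0.0854 F [1.4 0.4 0.6] M [ 0.01 -0.02  0.01] q [-0.39  0.18  1.78  0.01  1.16  1.06]
```

View pics/w6.png

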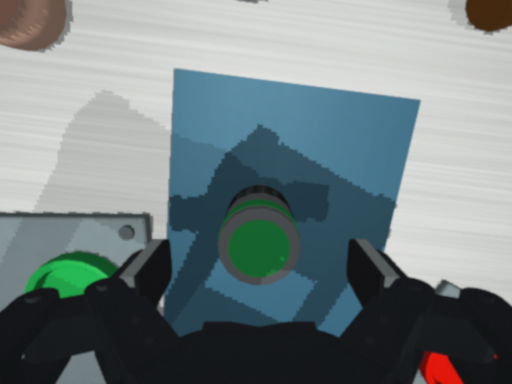

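The wrist view shows the green disc at (259,247), centred between the pads at (155,260) and (360,260). I'll close gradually.

```bash
python3 -m jog '[[60,0,0,0,0],[100,0,0,0,0],[130,0,0,0,0],[130,0,0,0,0],[130,0,0,0,0],[130,0,0,0,0]]' 40; python3 - <<'E'
from h import *
st();p=snap("wrist","w7")
E
```

```text
time: 7.18
eef_pos: [0.5924, -0.1599, 0.0254]
orientation: [2.919, 1.552, -0.103]
contact_force: [1.0, -0.9, 3.3]
finger_gap: 0.0419
t 7.18 tcp [ 0.5924 -0.1599  0.0254] jaw(y) yaw deg -83.2 toolx [ 0.019 -0.002 -1.   ] gap 0.0419 F [ 1.  -0.9  3.3] M [0.13 0.03 0.  ] q [-0.39  0.18  1.78  0.01  1.16  1.06]
```

View pics/w7.png

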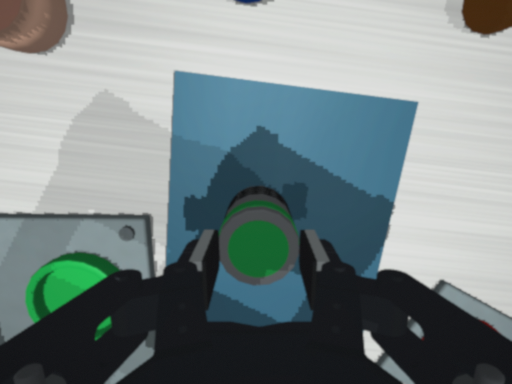

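```bash
python3 - <<'E'
from h import *
p=camera("wrist");o=robot.get_obs();R=Rt(o);t=o["eef_pos"]
for off in ([0,0,0],[0,0,-.011],[-.037,0,-.011],[-.0187,0,0],[-.0187,.021,-.011],[-.0187,.021,.011],[0,.021,-.011],[-.005,.021,-.011]): print(off,np.round(proj(p,t+R@np.array(off)),1))
print("housing top,bottom",proj(p,[.589,-.159,.06]),proj(p,[.589,-.159,0.0]))
print("housing at z.04",proj(p,[.589,-.159,.04]),proj(p,[.567,-.159,.06]))
cv2.imwrite("pics/w8c.png",cv2.resize(p["color"][190:330,150:370,::-1],None,fx=3.6,fy=3.6,interpolation=2))
s=snap("scene","s8");q=s["color"][150:270,130:260,::-1];cv2.imwrite("pics/s8c.png",cv2.resize(q,None,fx=5,fy=5,interpolation=2))
for off in ([0,0,0],[-.0187,0,0],[-.1,0,0],[-.15,0,0]): print(off,(proj(s,t+R@np.array(off))-[130,150])*5)
E
```

```text
[0, 0, 0] [259.8 222.5]
[0, 0, -0.011] [259.8 206. ]
[-0.037, 0, -0.011] [260.1 227.7]
[-0.0187, 0, 0] [259.9 233.9]
[-0.0187, 0.021, -0.011] [297.  215.8]
[-0.0187, 0.021, 0.011] [295.7 251.4]
[0, 0.021, -0.011] [293.3 206. ]
[-0.005, 0.021, -0.011] [294.2 208.5]
housing top,bottom [257.88920481 250.33525454] [257.84663717 215.0222488 ]
housing at z.04 [257.8718317  235.92297682] [253.07311329 287.48254479]
[0, 0, 0] [319.53789161 336.77773495]
[-0.0187, 0, 0] [316.66045515 308.02724547]
[-0.1, 0, 0] [303.50796811 176.61150635]
[-0.15, 0, 0] [294.85920542  90.19564151]
```

View pics/w8c.png

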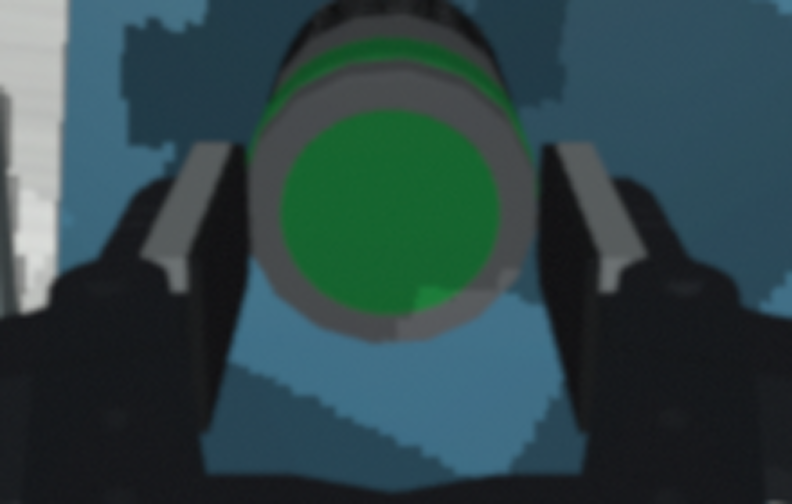

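View pics/s8c.png

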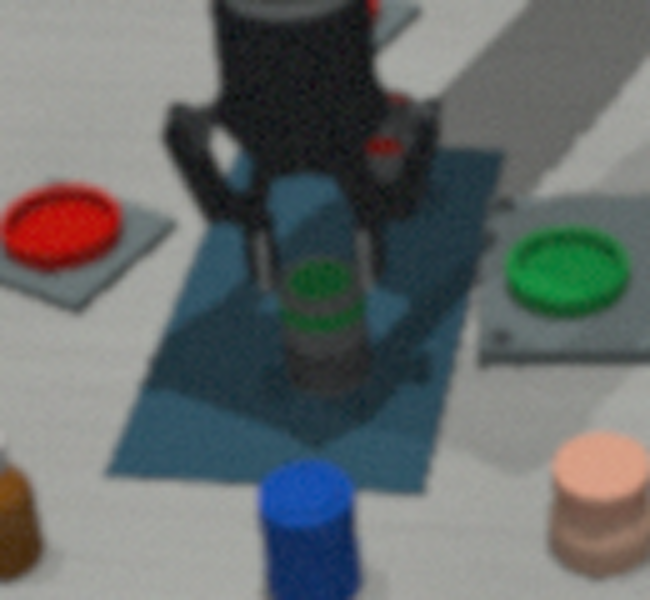

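The pictures agree on the cause. Judged by the pad gap in the wrist view and by the scene view, the fingertips are about 35 mm higher than the reported TCP. In the first try they closed on top of the housing. I'll open, then go about 39 mm lower and watch the force.

```bash
python3 -m jog '[[0,0,0,0,0],[0,0,0,0,0],[0,0,0,0,0],[0,0,-0.003,0.008,0],[0,0.05,-0.003,0.008,0],[0,0.1,-0.003,0.008,0],[0,0.15,-0.003,0.008,0],[0,0.15,-0.003,0.008,0],[0,0.15,-0.003,0.008,0]]' 40; python3 - <<'E'
from h import *
st()
p=snap("wrist","w9");s=snap("scene","s9");q=s["color"][150:270,130:260,::-1];cv2.imwrite("pics/s9c.png",cv2.resize(q,None,fx=5,fy=5,interpolation=2))
E
```

```text
time: 8.08
eef_pos: [0.5893, -0.1587, -0.0146]
orientation: [3.006, 1.556, -0.016]
contact_force: [-0.5, 0.1, 0.3]
finger_gap: 0.0856
t 8.08 tcp [ 0.5893 -0.1587 -0.0146] jaw(y) yaw deg -83.2 toolx [ 0.015 -0.    -1.   ] gap 0.0856 F [-0.5  0.1  0.3] M [ 0.05 -0.01 -0.04] q [-0.39  0.23  1.8   0.01  1.1   1.06]
```

View pics/w9.png

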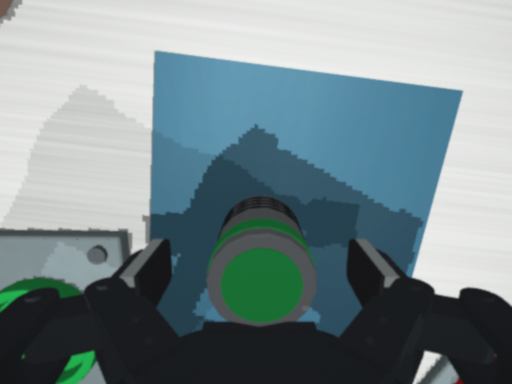

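View pics/s9c.png

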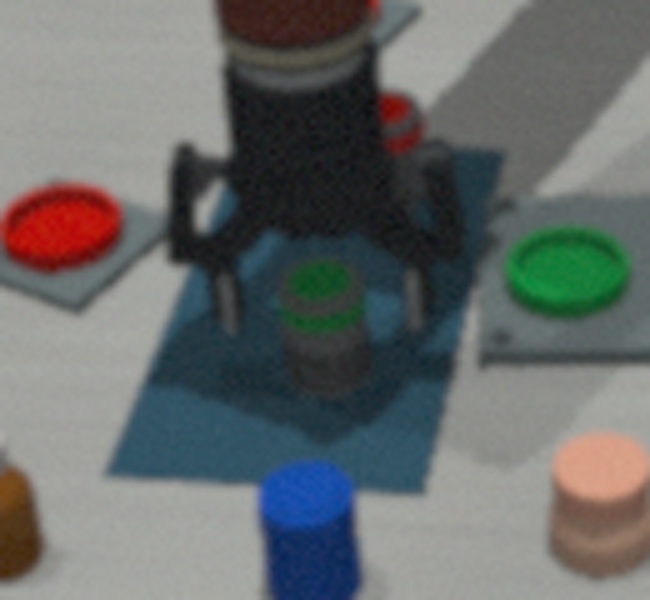

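```bash
python3 -m jog '[[80,0,0,0,0],[120,0,0,0,0],[160,0,0,0,0],[200,0,0,0,0],[255,0,0,0,0],[255,0,0,0,0],[255,0,0,0,0]]' 40; python3 - <<'E'
from h import *
st()
E
```

```text
time: 8.77
eef_pos: [0.5917, -0.1596, -0.0116]
orientation: [2.914, 1.551, -0.108]
contact_force: [-0.3, 0.3, 3.4]
finger_gap: 0.0429
t 8.77 tcp [ 0.5917 -0.1596 -0.0116] jaw(y) yaw deg -83.2 toolx [ 0.02  -0.002 -1.   ] gap 0.0429 F [-0.3  0.3  3.4] M [ 0.1  -0.01  0.01] q [-0.39  0.23  1.8   0.01  1.1   1.06]
```

```bash
python3 -m jog '[[255,-0.1,0,0,0],[255,-0.2,0,0,0],[255,-0.3,0,0,0],[255,-0.3,0,0,0],[255,-0.3,0,0,0]]'; python3 - <<'E'
from h import *
st();p=snap("wrist","w10")
o=robot.get_obs();R=Rt(o)
print(proj(p,o["eef_pos"]-R[:,0]*.0716))
plan([0.5185,-0.0425,o["eef_pos"][2]],-83)
E
```

```text
time: 9.18
eef_pos: [0.591, -0.1599, 0.0645]
orientation: [2.875, 1.549, -0.147]
contact_force: [-0.9, -0.1, -1.6]
finger_gap: 0.043
t 9.18 tcp [ 0.591  -0.1599  0.0645] jaw(y) yaw deg -83.2 toolx [ 0.022 -0.003 -1.   ] gap 0.043 F [-0.9 -0.1 -1.6] M [-0.03  0.03 -0.  ] q [-0.39  0.12  1.77  0.01  1.23  1.06]
[258.82388341 285.01958613]
target [ 0.5185 -0.0425  0.0625] rows: shift [-0.006 -0.498  0.227] turn -0.0009 minrows 3.3
```

View pics/w10.png

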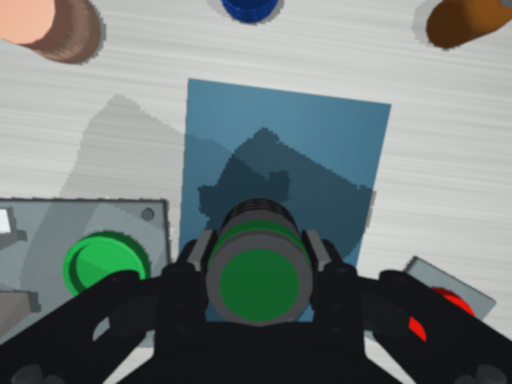

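```bash
python3 -m jog '[[255,-0.006,-0.1,0.05,0],[255,-0.006,-0.25,0.12,0],[255,-0.006,-0.4,0.18,0],[255,-0.006,-0.498,0.227,0],[255,-0.006,-0.498,0.227,0],[255,-0.006,-0.498,0.227,0],[255,-0.006,-0.498,0.227,0]]'; python3 - <<'E'
from h import *
st();p=snap("wrist","w11");s=snap("scene","s11")
o=robot.get_obs();R=Rt(o)
plan([0.5185,-0.0425,0.04],-83)
for c in("wrist","scene"):find(c,"pass_nest"); find(c,"green_center")
E
```

```text
time: 9.82
eef_pos: [0.5176, -0.0424, 0.0609]
orientation: [2.921, 1.554, -0.101]
contact_force: [1.3, -0.3, -1.7]
finger_gap: 0.0432
t 9.82 tcp [ 0.5176 -0.0424  0.0609] jaw(y) yaw deg -83.2 toolx [ 0.016 -0.002 -1.   ] gap 0.0432 F [ 1.3 -0.3 -1.7] M [-0.01 -0.    0.01] q [-0.23 -0.09  1.99  0.    1.22  1.22]
target [ 0.5185 -0.0425  0.04  ] rows: shift [ 0.087 -0.003  0.001] turn -0.0012 minrows 0.5
wrist pass_nest [ 0.5153 -0.0389  0.0195] 0.65
scene pass_nest [ 0.5171 -0.0458  0.0165] 0.63
scene green_center [ 0.7474 -0.1321  0.029 ] 0.85
scene green_center [ 0.5196 -0.0436  0.1032] 0.7
```

View pics/w11.png

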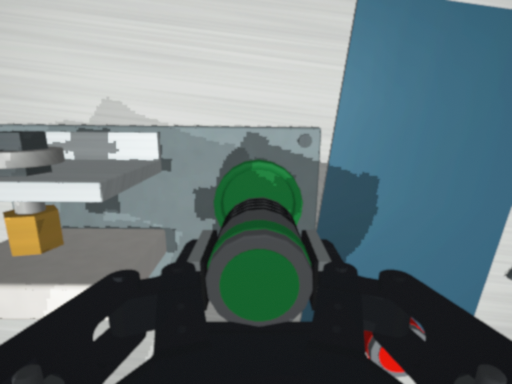

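View pics/s11.png

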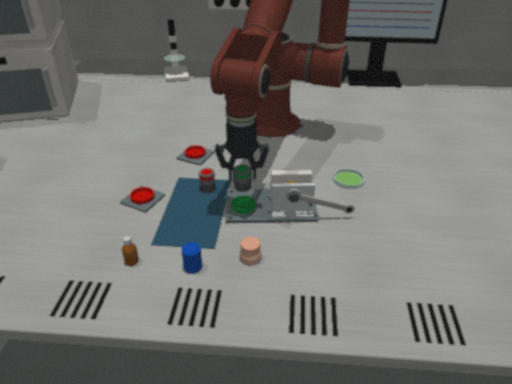

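```bash
python3 -m jog '[[255,0.06,-0.002,0,0],[255,0.12,-0.002,0,0],[255,0.17,-0.002,0,0],[255,0.2,-0.002,0,0],[255,0.216,-0.002,0,0],[255,0.216,-0.002,0,0],[255,0.216,-0.002,0,0]]'; python3 - <<'E'
from h import *
st();p=snap("wrist","w12");find("scene","green_center")
snap("scene","s12");find("scene","green_center")
E
```

```text
time: 10.7
eef_pos: [0.5199, -0.0428, 0.0086]
orientation: [2.92, 1.552, -0.103]
contact_force: [0.1, 1.2, -1.4]
finger_gap: 0.0434
t 10.7 tcp [ 0.5199 -0.0428  0.0086] jaw(y) yaw deg -83.2 toolx [ 0.019 -0.002 -1.   ] gap 0.0434 F [ 0.1  1.2 -1.4] M [-0.04 -0.03  0.03] q [-0.23 -0.01  2.01  0.    1.12  1.23]
scene green_center [ 0.7474 -0.1321  0.029 ] 0.85
scene green_center [ 0.5196 -0.0436  0.1032] 0.7
scene green_center [ 0.5198 -0.0424  0.0476] 0.68
scene green_center [ 0.7467 -0.1344  0.0293] 0.63
```

View pics/w12.png

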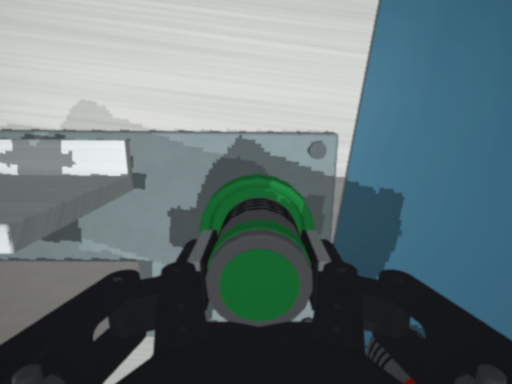

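```bash
python3 -m jog '[[255,0.008,0,-0.002,0],[255,0.016,0,-0.004,0],[255,0.016,0,-0.004,0],[255,0.016,0,-0.004,0]]'; python3 - <<'E'
from h import *
st()
E
```

```text
time: 11.23
eef_pos: [0.5214, -0.0427, 0.0052]
orientation: [2.913, 1.551, -0.11]
contact_force: [0.2, -0.5, -0.6]
finger_gap: 0.0431
t 11.23 tcp [ 0.5214 -0.0427  0.0052] jaw(y) yaw deg -83.2 toolx [ 0.02  -0.002 -1.   ] gap 0.0431 F [ 0.2 -0.5 -0.6] M [-0.01  0.01 -0.02] q [-0.23  0.    2.01  0.    1.11  1.23]
```

```bash
python3 -m jog '[[100,0,0,0,0],[60,0,0,0,0],[40,0,0,0,0],[40,0,0,0,0],[40,-0.1,0,0,0],[40,-0.25,0,0,0],[40,-0.4,0,0,0],[40,-0.5,0,0,0],[40,-0.5,0,0,0],[40,-0.5,0,0,0]]'; python3 - <<'E'
from h import *
st();p=snap("wrist","w13");s=snap("scene","s13");q=s["color"][130:250,150:370,::-1];cv2.imwrite("pics/s13c.png",cv2.resize(q,None,fx=3.6,fy=3.6,interpolation=2))
find("scene","green_center");find("wrist","green_center");find("wrist","red_center");find("wrist","bolt_head")
plan([0.430,-0.1555,0.10],-83)
E
```

```text
time: 12.07
eef_pos: [0.5205, -0.0428, 0.1328]
orientation: [2.89, 1.546, -0.133]
contact_force: [-0.4, 0.1, -0.3]
finger_gap: 0.0719
t 12.07 tcp [ 0.5205 -0.0428  0.1328] jaw(y) yaw deg -83.2 toolx [ 0.025 -0.003 -1.   ] gap 0.0719 F [-0.4  0.1 -0.3] M [-0.04 -0.01  0.  ] q [-0.23 -0.17  1.93  0.    1.35  1.23]
scene green_center [ 0.7471 -0.1345  0.0281] 0.85
scene green_center [ 0.5212 -0.042   0.0456] 0.77
wrist green_center [ 0.5218 -0.0407  0.0459] 0.68
wrist bolt_head [0.5069 0.0872 0.08  ] 0.85
target [ 0.43   -0.1555  0.1   ] rows: shift [0.108 0.408 0.404] turn -0.0012 minrows 3.5
```

View pics/w13.png

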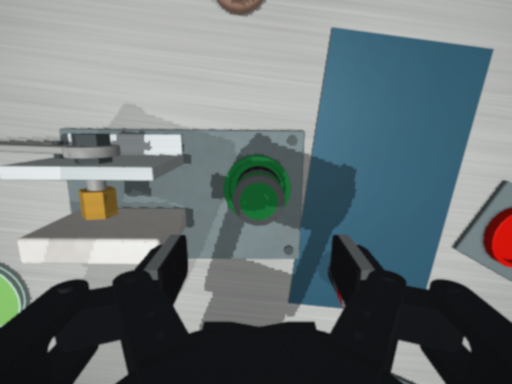

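View pics/s13c.png

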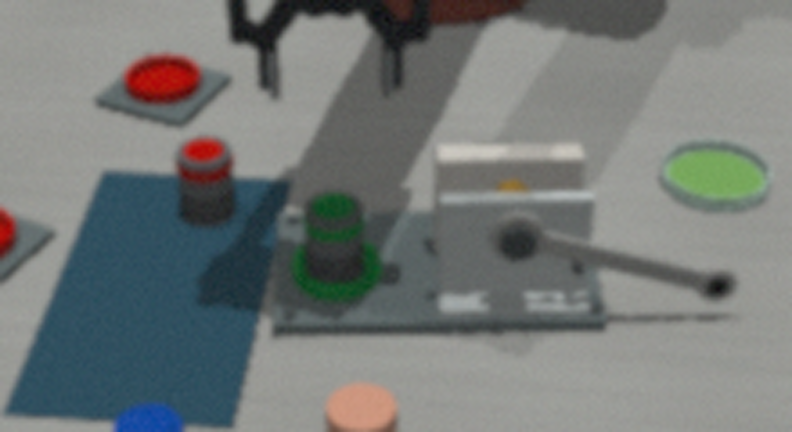

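The green housing stands seated: its centre is at (0.521,-0.042,0.046) and its disc at (258,195) in the wrist view. Next is the red one.

```bash
python3 -m jog '[[0,0.0,0.1,0.1,0],[0,0.02,0.2,0.2,0],[0,0.05,0.3,0.3,0],[0,0.108,0.408,0.4,0],[0,0.108,0.408,0.4,0],[0,0.108,0.408,0.4,0],[0,0.108,0.408,0.4,0]]'; python3 - <<'E'
from h import *
st();p=snap("wrist","w14");find("wrist","red_center");
plan([0.431,-0.156,-0.014],-83)
blob(p,(260,210),.06,'r',60)
E
```

```text
time: 12.95
eef_pos: [0.4309, -0.1551, 0.0996]
orientation: [2.985, 1.555, -0.039]
contact_force: [0.6, 0.1, -0.4]
finger_gap: 0.0854
t 12.95 tcp [ 0.4309 -0.1551  0.0996] jaw(y) yaw deg -83.3 toolx [ 0.016 -0.001 -1.   ] gap 0.0854 F [ 0.6  0.1 -0.4] M [-0.    0.04 -0.02] q [-0.51 -0.3   2.1   0.01  1.32  0.94]
wrist red_center [ 0.4301 -0.158   0.0295] 0.92
target [ 0.431 -0.156 -0.014] rows: shift [0.457 0.003 0.011] turn -0.0008 minrows 2.7
r (260, 210) encl [ 0.4297 -0.1555] r 0.0163 fit [ 0.4297 -0.1556] r 0.0161
```

View pics/w14.png

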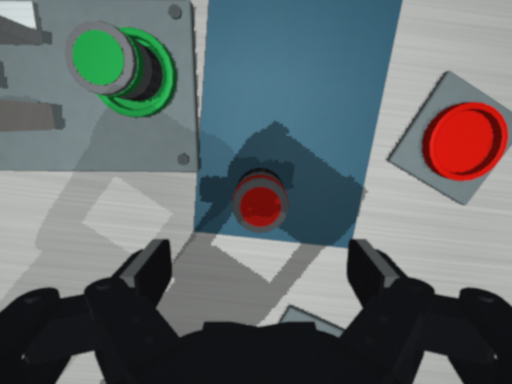

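The red disc at (261,205) is centred between the pads.

```bash
python3 -m jog '[[0,0.12,0.002,0.014,0],[0,0.24,0.002,0.014,0],[0,0.36,0.002,0.014,0],[0,0.45,0.002,0.014,0],[0,0.457,0.002,0.014,0],[0,0.457,0.002,0.014,0],[80,0.457,0.002,0.014,0],[120,0.457,0.002,0.014,0],[160,0.457,0.002,0.014,0],[200,0.457,0.002,0.014,0],[255,0.457,0.002,0.014,0],[255,0.457,0.002,0.014,0],[255,0.457,0.002,0.014,0],[255,0.457,0.002,0.014,0]]' 40; python3 - <<'E'
from h import *
st()
E
```

```text
time: 14.22
eef_pos: [0.4319, -0.1564, -0.0119]
orientation: [2.903, 1.551, -0.119]
contact_force: [-1.6, 1.0, 6.1]
finger_gap: 0.0433
t 14.22 tcp [ 0.4319 -0.1564 -0.0119] jaw(y) yaw deg -83.2 toolx [ 0.02  -0.002 -1.   ] gap 0.0433 F [-1.6  1.   6.1] M [0.4  0.15 0.02] q [-0.52 -0.13  2.17  0.01  1.08  0.93]
```

```bash
python3 -m jog '[[255,-0.1,0,0,0],[255,-0.2,0,0,0],[255,-0.32,0,0,0],[255,-0.32,0,0,0],[255,-0.32,0,0,0]]'; python3 - <<'E'
from h import *
st();p=snap("wrist","w15");find("wrist","red_center");find("wrist","reject_nest")
o=robot.get_obs()
plan([0.497,-0.328,o["eef_pos"][2]],-83)
E
```

```text
time: 14.63
eef_pos: [0.4317, -0.1571, 0.0702]
orientation: [2.822, 1.546, -0.2]
contact_force: [-0.4, 1.2, -2.5]
finger_gap: 0.0434
t 14.63 tcp [ 0.4317 -0.1571  0.0702] jaw(y) yaw deg -83.2 toolx [ 0.024 -0.005 -1.   ] gap 0.0434 F [-0.4  1.2 -2.5] M [0.02 0.02 0.02] q [-0.52 -0.26  2.13  0.01  1.26  0.93]
wrist reject_nest [ 0.5011 -0.331   0.0095] 0.63
target [ 0.497  -0.328   0.0663] rows: shift [ 0.005  0.717 -0.188] turn -0.0009 minrows 4.4
```

View pics/w15.png

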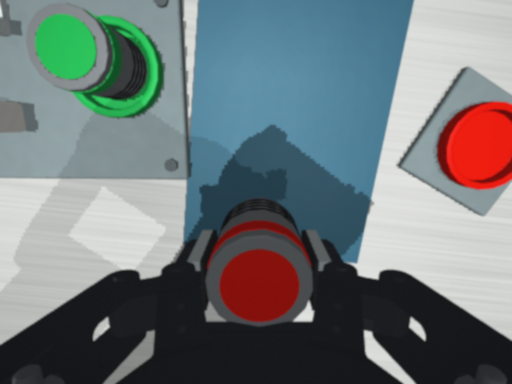

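Held, with the disc at (259,285). I'll go over to the nest.

```bash
python3 -m jog '[[255,0,0.12,-0.03,0],[255,0,0.25,-0.07,0],[255,0,0.4,-0.11,0],[255,0,0.55,-0.15,0],[255,0,0.65,-0.175,0],[255,0,0.717,-0.188,0],[255,0,0.717,-0.188,0],[255,0,0.717,-0.188,0],[255,0,0.717,-0.188,0]]'; python3 - <<'E'
from h import *
st();p=snap("wrist","w16");find("wrist","reject_nest");snap("scene","s16");find("scene","red_center");snap("top","t16")
plan([0.497,-0.328,0.004],-83)
E
```

```text
time: 15.53
eef_pos: [0.4958, -0.3266, 0.0656]
orientation: [-3.136, 1.556, 0.125]
contact_force: [0.2, 0.6, -1.8]
finger_gap: 0.043
t 15.53 tcp [ 0.4958 -0.3266  0.0656] jaw(y) yaw deg -83.2 toolx [ 0.015  0.002 -1.   ] gap 0.043 F [ 0.2  0.6 -1.8] M [-0.01  0.02 -0.  ] q [-0.71  0.09  1.81  0.01  1.24  0.73]
wrist reject_nest [ 0.501  -0.3323  0.0105] 0.89
scene red_center [ 0.4928 -0.3261  0.1102] 0.6
target [ 0.497 -0.328  0.004] rows: shift [0.254 0.003 0.004] turn -0.0006 minrows 1.5
```

View pics/w16.png

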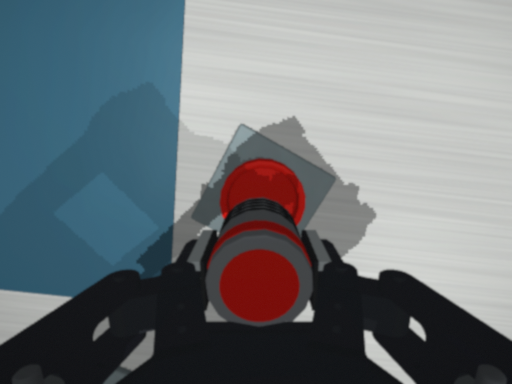

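View pics/s16.png

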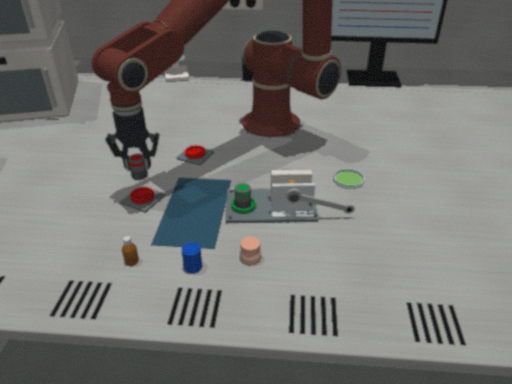

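```bash
python3 -m jog '[[255,0.06,0.008,0,0],[255,0.12,0.008,0,0],[255,0.17,0.008,0,0],[255,0.21,0.008,0,0],[255,0.235,0.008,0,0],[255,0.235,0.008,0,0],[255,0.235,0.008,0,0]]'; python3 - <<'E'
from h import *
st();p=snap("wrist","w17")
plan([0.498,-0.329,0.0015],-83)
E
```

```text
time: 16.37
eef_pos: [0.498, -0.3289, 0.0085]
orientation: [3.006, 1.554, -0.015]
contact_force: [0.5, 0.7, -1.6]
finger_gap: 0.0432
t 16.37 tcp [ 0.498  -0.3289  0.0085] jaw(y) yaw deg -83.1 toolx [ 0.017 -0.    -1.   ] gap 0.0432 F [ 0.5  0.7 -1.6] M [-0.03  0.01  0.05] q [-0.71  0.17  1.83  0.01  1.13  0.73]
target [ 0.498  -0.329   0.0015] rows: shift [ 0.031 -0.002  0.002] turn -0.0006 minrows 0.2
```

View pics/w17.png

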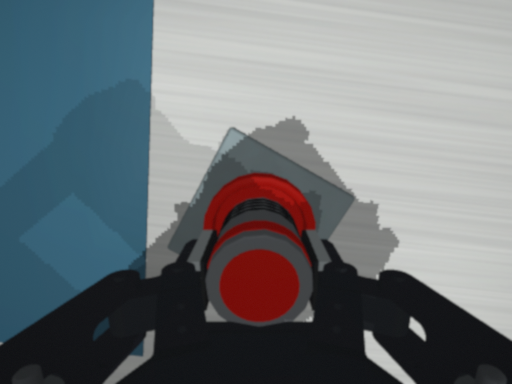

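The housing is centred in the nest, with the rim around (260,210). I'll lower, release and retreat.

```bash
python3 -m jog '[[255,0.015,0,0,0],[255,0.031,0,0,0],[255,0.031,0,0,0],[100,0.031,0,0,0],[60,0.031,0,0,0],[20,0.031,0,0,0],[20,0.031,0,0,0],[20,-0.08,0,0,0],[20,-0.2,0,0,0],[20,-0.35,0,0,0],[20,-0.5,0,0,0],[20,-0.5,0,0,0],[20,-0.5,0,0,0]]'; python3 - <<'E'
from h import *
st();p=snap("wrist","w18");s=snap("scene","s18")
find("scene","red_center");find("wrist","red_center");find("scene","green_center")
plan([0.49,0.0,0.133],-83)
plan([0.503,0.089,0.133],-83)
E
```

```text
time: 17.5
eef_pos: [0.4982, -0.3309, 0.1387]
orientation: [2.758, 1.546, -0.263]
contact_force: [-0.6, -0.4, -0.5]
finger_gap: 0.079
t 17.5 tcp [ 0.4982 -0.3309  0.1387] jaw(y) yaw deg -83.1 toolx [ 0.024 -0.006 -1.   ] gap 0.079 F [-0.6 -0.4 -0.5] M [-0.01  0.05  0.03] q [-0.72  0.02  1.75  0.01  1.35  0.73]
scene red_center [ 0.4962 -0.3281  0.0434] 0.67
wrist red_center [ 0.4971 -0.3269  0.0401] 0.86
scene green_center [ 0.7452 -0.1381  0.0252] 0.85
scene green_center [0.504  0.0878 0.0796] 0.74
target [0.49  0.    0.133] rows: shift [-0.003 -1.306 -0.137] turn -0.0006 minrows 7.9
target [0.503 0.089 0.133] rows: shift [-0.002 -1.654 -0.231] turn -0.0006 minrows 10.0
```

View pics/w18.png

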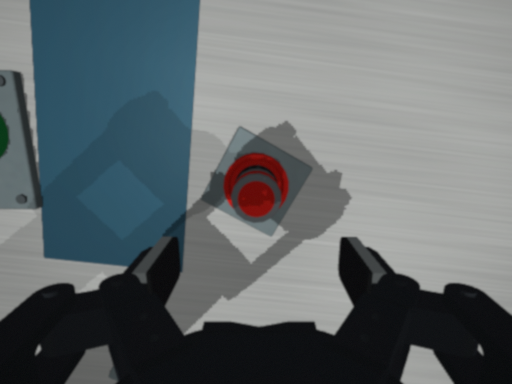

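Red is seated at about (0.497,-0.327,0.042), disc at (257,199). Now I'll go above the bolt.

```bash
python3 -m jog '[[0,0,-0.15,0,0],[0,0,-0.3,-0.05,0],[0,0,-0.45,-0.1,0],[0,0,-0.6,-0.1,0],[0,0,-0.75,-0.1,0],[0,0,-0.9,-0.1,0],[0,0,-0.95,-0.1,0],[0,0,-0.95,-0.1,0],[0,0,-0.95,-0.1,0]]'; python3 - <<'E'
from h import *
st()
o=robot.get_obs();plan([0.504,0.087,0.14],-83)
E
```

```text
time: 18.5
eef_pos: [0.4911, -0.0892, 0.1314]
orientation: [3.095, 1.557, 0.076]
contact_force: [-0.1, -0.1, -0.2]
finger_gap: 0.0853
t 18.5 tcp [ 0.4911 -0.0892  0.1314] jaw(y) yaw deg -83.0 toolx [ 0.014  0.001 -1.   ] gap 0.0853 F [-0.1 -0.1 -0.2] M [-0.01 -0.02  0.06] q [-0.33 -0.21  1.98  0.01  1.37  1.12]
target [0.504 0.087 0.14 ] rows: shift [-0.033 -0.693 -0.137] turn -0.0001 minrows 4.2
```

```bash
python3 -m jog '[[0,-0.033,-0.15,-0.03,0],[0,-0.033,-0.3,-0.06,0],[0,-0.033,-0.45,-0.1,0],[0,-0.033,-0.6,-0.137,0],[0,-0.033,-0.693,-0.137,0],[0,-0.033,-0.693,-0.137,0],[0,-0.033,-0.693,-0.137,0],[0,-0.033,-0.693,-0.137,0]]'; python3 - <<'E'
from h import *
st();p=snap("wrist","w19");find("wrist","bolt_head");find("wrist","mount")
cv2.imwrite("pics/w19c.png",cv2.resize(p["color"][110:280,140:370,::-1],None,fx=3.4,fy=3.4,interpolation=2))
o=robot.get_obs();R=Rt(o)
for z in(.102,.1,.089,.077,.05): 
    t=o["eef_pos"];print(z,proj(p,t-R[:,0]*(z-t[2])))
E
```

```text
time: 19.17
eef_pos: [0.5043, 0.0854, 0.1395]
orientation: [3.04, 1.558, 0.019]
contact_force: [-0.4, 0.5, -0.1]
finger_gap: 0.0854
t 19.17 tcp [0.5043 0.0854 0.1395] jaw(y) yaw deg -83.1 toolx [ 0.013  0.    -1.   ] gap 0.0854 F [-0.4  0.5 -0.1] M [ 0.01 -0.01 -0.06] q [ 0.02 -0.19  1.94 -0.    1.38  1.47]
wrist bolt_head [0.5038 0.0905 0.0787] 0.82
wrist bolt_head [0.5283 0.2424 0.0345] 0.67
wrist mount [0.5007 0.0877 0.001 ] 0.65
0.102 [259.7084029  205.29797145]
0.1 [259.70094372 204.53064051]
0.089 [259.662108   200.53558135]
0.077 [259.62355467 196.56957308]
0.05 [259.54878264 188.87772001]
```

View pics/w19.png

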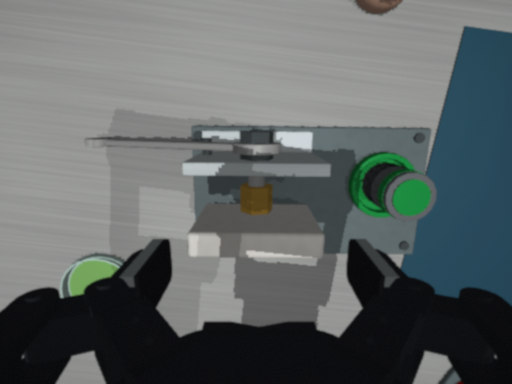

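View pics/w19c.png

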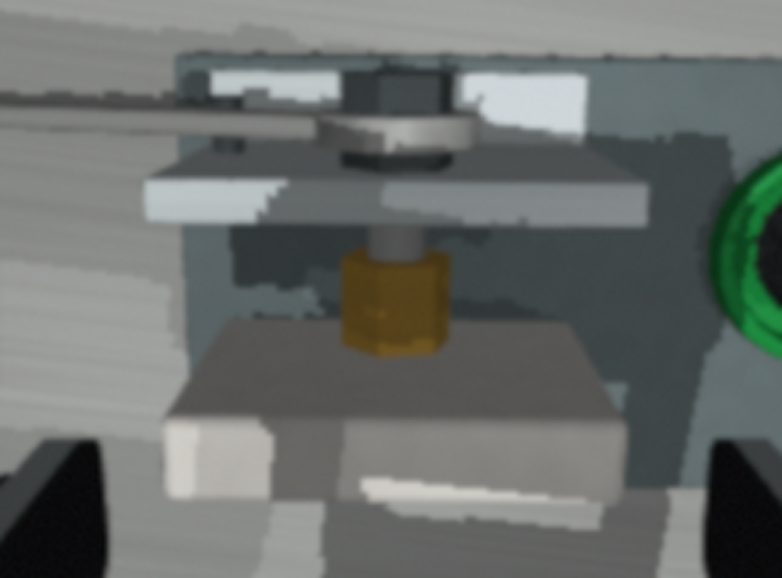

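```bash
python3 - <<'E'
from h import *
p=camera("wrist");o=robot.get_obs();R=Rt(o);t=o["eef_pos"];st()
f=lambda u,v:(140+u/3.4-.5,110+v/3.4-.5)
def mt(P): return np.round((R.T@(P-t))*1000,1)
for n,(u,v),z in [("block gap edge",(395,416),.1),("block rear",(395,498),.1),("plate gap edge",(397,226),.102),("plate front",(397,181),.102),("plate L",(146,205),.102),("plate R",(648,205),.102),("block L",(165,416),.1),("block R",(625,416),.1),("bolt top L",(343,300),.082),("bolt top R",(451,300),.082)]:
    P=ray(p,f(u,v),z);print(n,np.round(P,4),"tool(mm)",mt(P))
E
```

```text
t 19.37 tcp [0.5042 0.0855 0.1398] jaw(y) yaw deg -83.2 toolx [ 0.014  0.001 -1.   ] gap 0.0855 F [-0.4 -0.6 -0.2] M [ 0.07  0.01 -0.  ] q [ 0.02 -0.19  1.94  0.    1.38  1.47]
block gap edge [0.482  0.0857 0.1   ] tool(mm) [39.5 -2.9 22.5]
block rear [0.4614 0.0833 0.1   ] tool(mm) [39.2 -3.  43.3]
plate gap edge [0.5268 0.0905 0.102 ] tool(mm) [ 38.1  -2.4 -22.6]
plate front [0.5366 0.0917 0.102 ] tool(mm) [ 38.2  -2.3 -32.4]
plate L [0.5249 0.1453 0.102 ] tool(mm) [ 38.1 -56.9 -27.2]
plate R [0.5379 0.0369 0.102 ] tool(mm) [ 38.2  52.2 -27.2]
block L [0.4756 0.1386 0.1   ] tool(mm) [ 39.5 -56.2  22.6]
block R [0.4884 0.0328 0.1   ] tool(mm) [39.5 50.4 22.5]
bolt top L [0.5033 0.1012 0.082 ] tool(mm) [ 57.8 -15.7  -0.2]
bolt top R [0.5065 0.0751 0.082 ] tool(mm) [57.8 10.6 -0.3]
```

The bracket plate spans (184–330,165) and the rear block (188–324,245), and the gap centre is on the tool axis. It needs a shift of -2.5 mm along the jaws. I'll go halfway first.

```bash
python3 -m jog '[[0,0,-0.01,0,0],[0,0.08,-0.01,0,0],[0,0.16,-0.01,0.001,0],[0,0.24,-0.01,0.001,0],[0,0.3,-0.01,0.002,0],[0,0.3,-0.01,0.002,0],[0,0.3,-0.01,0.002,0]]' 40; python3 - <<'E'
from h import *
st();p=snap("wrist","w20");snap("scene","s20")
E
```

```text
time: 19.95
eef_pos: [0.5037, 0.0876, 0.0641]
orientation: [3.084, 1.559, 0.062]
contact_force: [0.3, -0.3, 0.4]
finger_gap: 0.0859
t 19.95 tcp [0.5037 0.0876 0.0641] jaw(y) yaw deg -83.2 toolx [ 0.012  0.001 -1.   ] gap 0.0859 F [ 0.3 -0.3  0.4] M [0.05 0.02 0.04] q [ 0.03 -0.11  2.    0.    1.23  1.48]
```

View pics/w20.png

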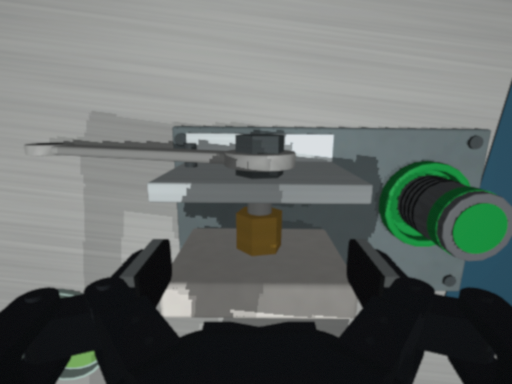

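View pics/s20.png

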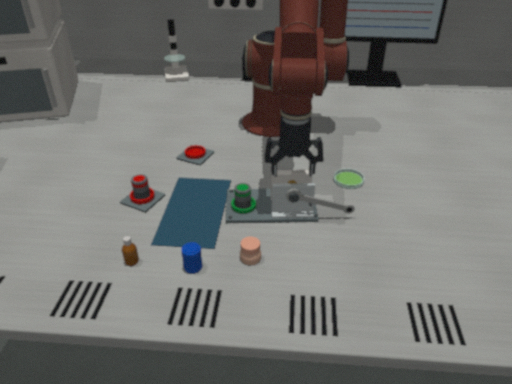

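```bash
python3 -m jog '[[0,0.06,0,0.001,0],[0,0.12,0,0.001,0],[0,0.15,0,0.002,0],[0,0.175,0,0.002,0],[0,0.175,0,0.002,0],[0,0.175,0,0.002,0]]' 40; python3 - <<'E'
from h import *
st();p=snap("wrist","w21")
E
```

```text
time: 20.55
eef_pos: [0.506, 0.0878, 0.023]
orientation: [3.079, 1.554, 0.056]
contact_force: [-0.3, -0.2, 0.6]
finger_gap: 0.0853
t 20.55 tcp [0.506  0.0878 0.023 ] jaw(y) yaw deg -83.2 toolx [ 0.016  0.001 -1.   ] gap 0.0853 F [-0.3 -0.2  0.6] M [-0.01  0.01 -0.02] q [ 0.03 -0.05  2.02  0.    1.15  1.48]
```

View pics/w21.png

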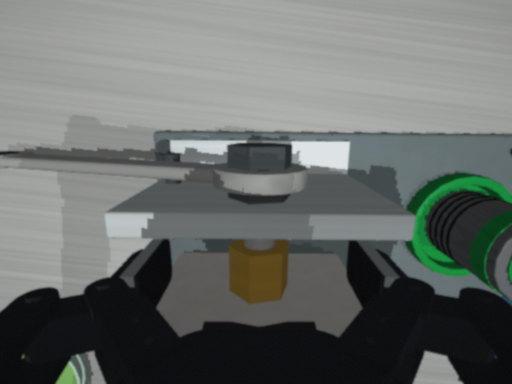

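No contact, and the bolt at (259,268) sits between the pads. I'll close.

```bash
python3 -m jog '[[100,0,0,0,0],[150,0,0,0,0],[170,0,0,0,0],[180,0,0,0,0],[200,0,0,0,0],[255,0,0,0,0],[255,0,0,0,0],[255,0,0,0,0],[255,0,0,0,0]]' 60; python3 - <<'E'
from h import *
st();p=snap("wrist","w22");s=snap("scene","s22");cv2.imwrite("pics/s22c.png",cv2.resize(s["color"][140:240,220:380,::-1],None,fx=5,fy=5,interpolation=2))
find("scene","spanner_end");find("wrist","spanner_end")
E
```

```text
time: 21.35
eef_pos: [0.5064, 0.0879, 0.0238]
orientation: [3.084, 1.554, 0.062]
contact_force: [-2.9, 0.5, 5.9]
finger_gap: 0.0248
t 21.35 tcp [0.5064 0.0879 0.0238] jaw(y) yaw deg -83.2 toolx [ 0.017  0.001 -1.   ] gap 0.0248 F [-2.9  0.5  5.9] M [ 0.1   0.42 -0.11] q [ 0.03 -0.05  2.02  0.    1.15  1.48]
scene spanner_end [0.5307 0.2358 0.0319] 0.69
scene spanner_end [0.5056 0.0902 0.0753] 0.67
wrist spanner_end [0.5305 0.2436 0.0321] 0.93
```

View pics/w22.png

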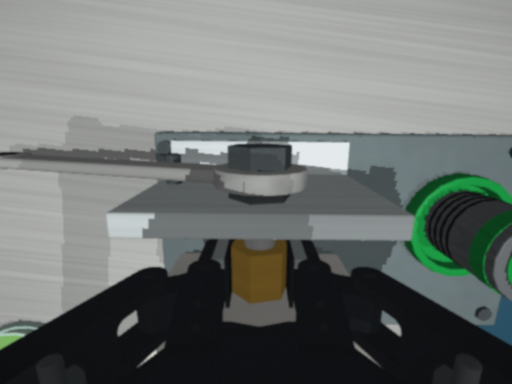

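View pics/s22c.png

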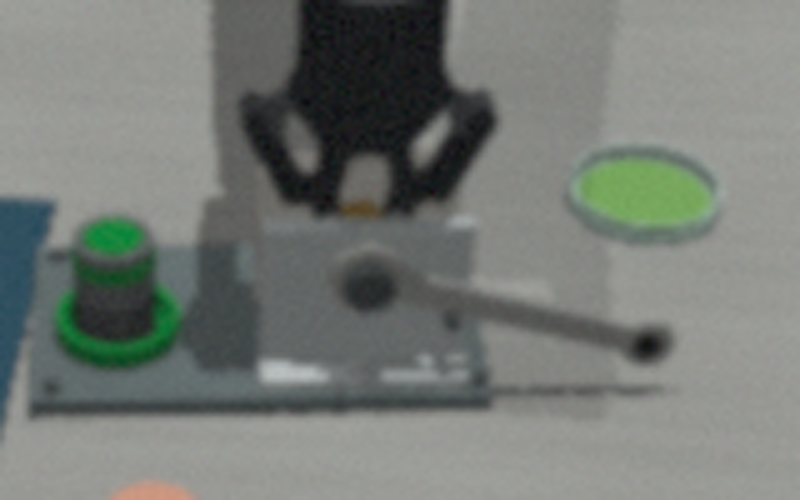

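The squeeze jammed on opposite corners: the spanner still sags (end at (648,342) in the crop, z≈0.032). I'll open a little and press only the +y pad against the head. Then I'll lift so friction rolls the head level, and clamp.

```bash
python3 -m jog '[[153,0,0,0,0],[153,0,0,0,0],[153,0.01,0,0,0],[153,0.02,0,0,0],[153,0.02,0.01,0,0],[153,0.02,0.02,0,0],[153,0.02,0.026,0,0],[153,0.02,0.034,0,0],[153,0.02,0.034,0,0]]' 60; python3 - <<'E'
from h import *
st();p=snap("wrist","w23")
cv2.imwrite("pics/w23c.png",cv2.resize(p["color"][190:350,150:370,::-1],None,fx=3.5,fy=3.5,interpolation=2))
E
```

```text
time: 22.3
eef_pos: [0.5063, 0.0841, 0.0184]
orientation: [-2.587, 1.552, 0.672]
contact_force: [-3.3, 19.0, 1.9]
finger_gap: 0.0342
t 22.3 tcp [0.5063 0.0841 0.0184] jaw(y) yaw deg -83.3 toolx [ 0.015  0.012 -1.   ] gap 0.0342 F [-3.3 19.   1.9] M [2.66 0.41 0.07] q [ 0.01 -0.04  2.03  0.01  1.14  1.46]
```

View pics/w23c.png

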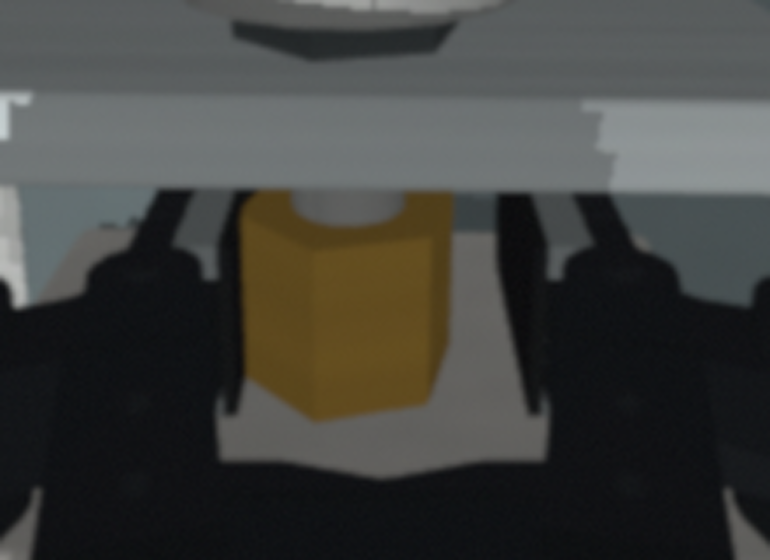

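The view shows the +y pad pressing the head with 19 N (head at crop (330,300)) and the other pad clear. Now I'll lift while keeping the push.

```bash
python3 -m jog '[[153,-0.004,0.016,0,0],[153,-0.008,0.016,0,0],[153,-0.012,0.016,0,0],[153,-0.016,0.016,0,0],[153,-0.016,0.016,0,0]]' 60; python3 - <<'E'
from h import *
st();p=snap("wrist","w24");find("wrist","spanner_end")
s=snap("scene","s24");cv2.imwrite("pics/s24c.png",cv2.resize(s["color"][140:240,220:380,::-1],None,fx=5,fy=5,interpolation=2));find("scene","spanner_end")
E
```

```text
time: 22.77
eef_pos: [0.5063, 0.0835, 0.0217]
orientation: [-2.356, 1.547, 0.902]
contact_force: [2.1, 14.1, -3.3]
finger_gap: 0.0343
t 22.77 tcp [0.5063 0.0835 0.0217] jaw(y) yaw deg -83.3 toolx [ 0.015  0.019 -1.   ] gap 0.0343 F [ 2.1 14.1 -3.3] M [ 1.93 -0.3  -0.1 ] q [ 0.01 -0.05  2.02  0.02  1.15  1.45]
```

View pics/s24c.png

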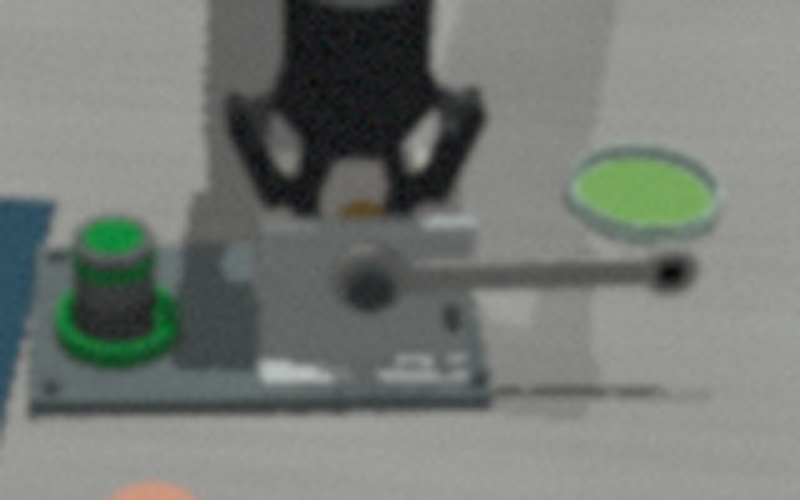

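View pics/w24.png

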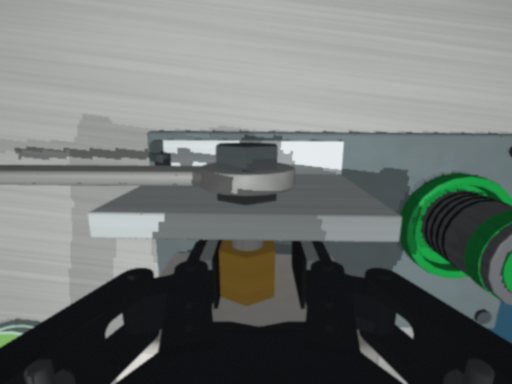

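The spanner is now about level: nut (370,282) and end (672,271) in the scene crop. I'll clamp while shifting back so the push stays on.

```bash
python3 -m jog '[[160,0,0.011,0,0],[168,0,0.006,0,0],[176,0,0.0,0,0],[184,0,-0.005,0,0],[200,0,-0.01,0,0],[255,0,-0.015,0,0],[255,0,-0.022,0,0],[255,0,-0.022,0,0],[255,0,-0.022,0,0]]' 80; python3 - <<'E'
from h import *
st();p=snap("wrist","w25");find("wrist","spanner_end")
s=snap("scene","s25");cv2.imwrite("pics/s25c.png",cv2.resize(s["color"][140:240,220:380,::-1],None,fx=5,fy=5,interpolation=2));find("scene","spanner_end")
E
```

```text
time: 23.72
eef_pos: [0.5057, 0.0888, 0.0224]
orientation: [-2.338, 1.547, 0.92]
contact_force: [-3.5, 0.5, 6.4]
finger_gap: 0.0229
t 23.72 tcp [0.5057 0.0888 0.0224] jaw(y) yaw deg -83.3 toolx [ 0.014  0.019 -1.   ] gap 0.0229 F [-3.5  0.5  6.4] M [ 0.03  0.46 -0.18] q [ 0.02 -0.05  2.02  0.02  1.15  1.46]
wrist spanner_end [0.5038 0.0876 0.0791] 0.23
scene spanner_end [0.528  0.2429 0.0733] 0.76
```

View pics/s25c.png

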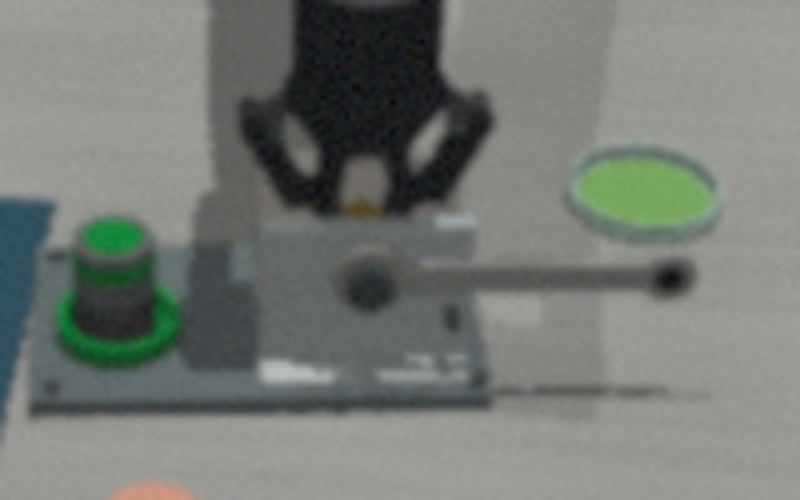

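View pics/w25.png

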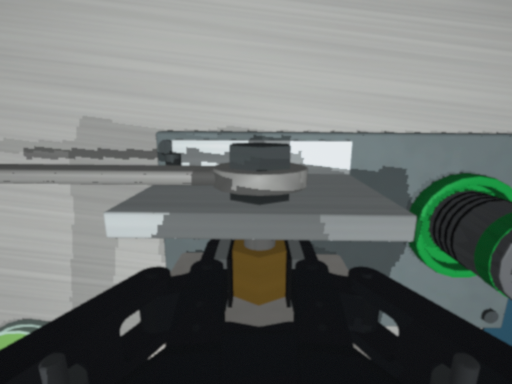

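```bash
python3 - <<'E'
from h import *
s=camera("scene");a=np.radians(6.9);M=np.array([[np.cos(a),-np.sin(a)],[np.sin(a),np.cos(a)]])
def w(x,y,z): return np.r_[np.array([.5047,.0875])+M@[x,y],z]
f=lambda q:np.round((q-[220,140])*5,1)
for ang in(-.06,-.03,0,.03,.06,.3): print(ang,f(proj(s,w(.046,.155*np.cos(ang),.077-.155*np.sin(ang)))))
print("nut front",f(proj(s,w(.05,0,.077))),"bracket top corners",f(proj(s,w(.033,-.055,.102))),f(proj(s,w(.033,.055,.102))))
for n in("s22","s25"):
    im=cv2.imread(f"pics/{n}.png")[185:220,335:368].astype(float).mean(2);cv2.imwrite("pics/z.png",cv2.resize(im,None,fx=10,fy=10,interpolation=2))
    b=cv2.GaussianBlur(im,(5,5),0);v,u=np.unravel_index(b.argmin(),b.shape);print(n,f(np.array([335+u+.0,185+v])))
    im=cv2.imread(f"pics/{n}.png")[188:205,282:304].astype(float).mean(2);b=cv2.GaussianBlur(im,(7,7),0);v,u=np.unravel_index(b.argmin(),b.shape);print(" nut",f(np.array([282+u,188+v])))
E
```

```text
-0.06 [668.  261.8]
-0.03 [667.3 269.1]
0 [666.3 276.4]
0.03 [665.1 283.6]
0.06 [663.6 290.9]
0.3 [642.6 346.8]
nut front [366.3 287.5] bracket top corners [257.5 230.5] [472.7 226.1]
s22 [645. 345.]
 nut [370 290]
s25 [670. 275.]
 nut [365 290][ WARN:0@1.026] global loadsave.cpp:1063 imwrite_ Unsupported depth image for selected encoder is fallbacked to CV_8U.
```

The spanner end sits at row 275. The model predicts 276 for level and 347 for sag, and the sagged picture read 345, so the spanner is within about 0.01–0.02 rad of level. I'll do a last check of everything, holding about 0.5 s through camera calls.

```bash
python3 - <<'E'
from h import *
for i in range(8): s=camera("scene")
im=s["color"][185:220,335:368].astype(np.float32).mean(2);b=cv2.GaussianBlur(im,(5,5),0);v,u=np.unravel_index(b.argmin(),b.shape);print((115+u)*5,(45+v)*5)
snap("scene","s26");st()
for l in("green_center","red_center","dish","pot","vial","spanner_end"): find("scene",l)
E
```

```text
670 275
t 24.42 tcp [0.5057 0.0888 0.0224] jaw(y) yaw deg -83.3 toolx [ 0.014  0.019 -1.   ] gap 0.0226 F [-3.3  0.5  4.9] M [ 0.1   0.48 -0.16] q [ 0.02 -0.05  2.02  0.02  1.15  1.46]
scene green_center [ 0.7473 -0.1325  0.0278] 0.96
scene green_center [ 0.5188 -0.0423  0.047 ] 0.92
scene red_center [ 0.4963 -0.3312  0.04  ] 0.94
scene dish [ 0.3542  0.253  -0.0014] 0.87
scene pot [ 0.7056 -0.0072 -0.0031] 0.59
scene pot [ 0.522  -0.0424  0.0455] 0.22
scene vial [ 0.7387 -0.2864 -0.0011] 0.83
scene spanner_end [0.5293 0.243  0.0732] 0.77
```

View pics/s26.png

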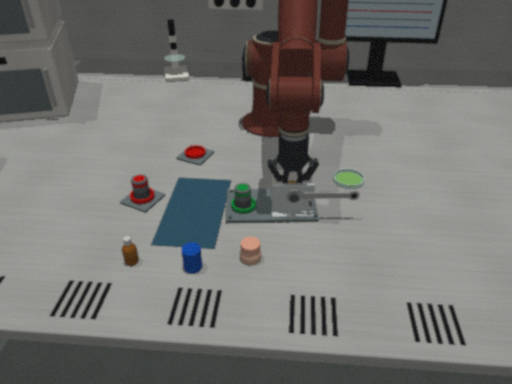

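The picture shows green in its nest (243,200), red in its nest (140,190), the spanner level from (294,197) to (354,195), and the bystanders where they were.

```bash
python3 -c "
from plant import robot
print(robot.close_job())"
```

```text
the job is handed in; nothing more can be done
None
```

I handed the job in at about 24.4 s. The green housing stands in the green nest and the red one stands in the rightmost red nest. The gripper is still clamped on the bolt head at 80 N with the spanner level.

**Last checks**
- **Housings:** the green centre is at (0.519, -0.042, 0.047) and the red centre at (0.496, -0.331, 0.040), both upright at about the seated heights of 0.046 and 0.042.
- **Spanner:** its end lies within a pixel of the predicted level position and did not move over the last 0.7 s. The network put its end 4 mm below the bolt axis, about 0.024 rad of sag, which is within its error. The tool's measured lean suggests about -0.02 rad, so I put it within about 0.02 rad of level.
- **Grip:** the gap reads 22.6–22.9 mm, which fits the 24 mm across flats, because readings ran about 1 mm low on the housings too. Wrist forces at the end were about 6 N.
- **Bystanders:** the dish, pot, vial and blue look-alike stayed within the detection error of where they started.

**What went wrong on the way**
- **First grasp of the green housing:** it missed. The fingertips are about 35 mm higher than the reported TCP, so they shut on top of the housing and tilted it. About 30 N was read at the wrist, and the housing stood up again once I lifted off. I corrected for that offset afterwards.
- **First squeeze of the bolt head:** it jammed with the spanner still sagging. I then pressed with one pad (up to 19 N) and lifted to roll it level before clamping.

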